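Unclip the kit box and pack the jar mouth down

ROBOT

A 7-joint arm with a two-finger parallel gripper is mounted at the origin on the work surface. World frame = base frame: x ahead of the robot, y to its left, z up, the work surface at z = 0. Lengths are in m, angles in rad, forces in N, time in s.
With the tool pointing down it reaches from about 0.425 to 0.8 m from the base axis. Payload 8.3 kg.
Tool frame: the origin (TCP) lies at the very end of the fingers, on their centre line; the grasp point (between the pads) lies 19 mm behind it; z points along the fingers, y is the direction in which the jaws open and shut (so a half turn about z gives the same grasp; the last joint's range is limited). The gripper opens to 85 mm and grips with 20 to 120 N. Pads are 22 mm wide; open, the fingers measure 114 mm over their backs; the gripper's body (76 mm by 85 mm) begins 54 mm behind the grasp point. The pads swing forward as they close: fully open they stand 13 mm farther back than shut.
Start: joints at [-1.391, 0.383, 0.016, 1.37, -0.006, 1.388, -0.046], TCP at [0.15, 0.607, 0.231] pointing down, gripper open.
Joint ranges: [-2.95, 2.95], [-0.25, 2.06], [-1.52, 1.56], [0.18, 2.33], [-1.44, 4.58], [0.02, 2.06], [-3.01, 3.01]. Speed limits (rad/s): [2.39, 2.39, 3.01, 3.01, 3.14, 3.14, 3.14].

INTERFACE

Orientations are given as a rotation vector (axis times angle).
In Python, from rig import bot, eyes, job gives the robot as it stands.
- The arm moves only by the tool servo_tool, never from a script. Its argument "rows" is a list of rows, each a list of 7 numbers: the turn, a rotation vector about the tool's x, y, z in degrees, then the shift along the tool's x, y, z in mm, then the closure, from 0 (fully open) to 1 (shut). A call has 1 to 8 rows; each row is the pose to reach, as a shift and turn from the pose measured when the call began, along the tool's axes at that moment; what a row does not reach only later rows make up. A row lasts 1/12 s, in which the tool goes at most 41.7 mm and 7.16 degrees, less where a joint would pass 70% of its speed; a pose out of reach is approached as far as the arm can. A call with a gripper value outside its range is refused whole. The fingers move at their own pace and stop on an object; the grip force is fixed at half the most. Time passes only in rows, so rows that repeat a pose let the fingers close. It gives the time, the measured TCP pose, the force and the opening at its end, in the units of the state.
- bot.get_state(): the state, without advancing time (a new reading comes with each control period).
- eyes.snapshot(name): name is "scene" or "top" or "wrist"; returns the picture (480x640x3 uint8, red, green, blue); there is no depth.
- eyes.camera_model(name): a dict with "fx", "fy", "cx", "cy" (pixels), "T" (4x4, takes a point from camera to world coordinates). Camera axes: x right, y up, looking along -z (the intrinsics and any distortion apply to the point x, -y, -z); pixel columns grow to the right and rows downward; lengths in m; the calibration is good to about 2 mm. A picture is of the moment at which its call begins: read the wrist's pose just before it. camera_model takes no time and is no camera call; for the wrist camera it gives the pose at the moment of the call.
- job.hand_in(): hands the job in, once; it reports no verdict.
The state is a dict: "t": time; "joint_pos": joint angles; "joint_velocities": joint speeds; "tau": joint torques, N m; "position": TCP position; "ee_rot": TCP orientation; "wrist_force": force on the tool from outside, world axes, zero at the start; "ft_torque": the same for the moment, N m; "opening": opening from 0.0 (shut) to 1.0 (fully open).
Only numpy, scipy, OpenCV 4.12 (cv2) and the standard library are available. Lean on these libraries where they do the work, as an engineer would, in place of code of your own. Each camera call takes 0.05 s, during which the arm holds its last target.

TASK

Pack the square white jar, which lies on its side on the bench, into the kit box. Flip both blue clips of the box all the way open, lift the lid off and lay it flat, grip upwards, in the middle of the dark rubber mat, and stand the jar mouth down on the floor of the box's free bay, let go. Do not let the jar or the lid fall, and leave everything else on the bench where it is.

Things in the scene. Friction and masses are not known exactly. Their poses are not given: they have to be found in the camera images.
- kit_box: Pale plastic storage box, fixed to the bench, 160 (its x) x 180 (its y) x 104 mm high, walls and floor 4 mm. Origin at the centre of its underside, z up. A lid covers it, a blue clip sits on each y end. A divider 82 mm high (faces at y = -8 and -4 mm) parts the inside: the -y part is full of packed parts (up to 80 mm high), the +y part is the free bay.
- bay (a point): Centre of the floor of the free bay, 4 mm above the bench, axes those of the box. The bay is 152 mm along the box's x and 90 mm along its y, and 100 mm deep from this point to the rim.
- clip_a (a joint): Angle (rad) of the blue clip on the box's +y end: 0 shut, its lip over the lid edge; 2.0 fully open, at its stop. Hinge line along the box's x, 72 mm above the bench, 95 mm from the box's centre; the top swings outwards (+y). Over-centre spring: below 0.6 rad it snaps shut again, beyond it throws itself fully open. It takes about 8 N outwards on the tab at first, falling to 0 at 0.6 rad.
- clip_b (a joint): The same for the clip on the box's -y end; its top swings outwards, to the box's -y.
- clip_a_tab (a point): On the inner face of clip a's upright thumb tab (blue, 56 mm wide along the box's x), 57.5 mm above its hinge line, 2 mm outboard of it; swings with the clip. Shut, it is 19.5 mm above the lid's top; the tab's top edge is 12 mm above it and the clip's lip, 14 mm below it, reaches 4 mm further in. Opening, the clip reaches 70 mm out from its hinge line.
- clip_b_tab (a point): The same point on clip b's tab.
- lid: Loose whitish lid, 0.2 kg, 176 (its x) x 196 (its y) x 6 mm plate above an 8 mm deep locating skirt (skirt 146 x 166 mm outside, goes inside the box walls). Origin at the centre of the skirt's lower edge, z up; on the box the origin is 96 mm above the bench, the plate's top face 110 mm. Axes as the box's at the start.
- lid_grip (a point): Centre of the lid's blue bridge grip: a bar 90 mm long along the lid's y, 16 mm wide (along x), on two end posts. The point lies 25 mm above the lid's top face; the bar spans 20 to 34 mm above it.
- jar: Loose square white plastic jar, 0.14 kg, 54 x 54 mm outside and 88 mm long, walls and bottom 4 mm, open at one end with a 7 mm blue band round the mouth, blue marks on two sides. Origin at the centre of the outer face of its closed bottom; its z axis runs from there to the open mouth (88 mm away). It starts lying on one flat side, z and x level, its mouth pointing away from the box (roughly to +y).
- mat: Dark grey rubber bench mat, fixed, 250 (its x) x 270 (its y) x 3 mm. Origin at the centre of its underside.
- dropper_a: Bystander, to be left alone: amber dropper bottle with red cap, 44 mm across, 122 mm tall. Origin: centre of its underside.
- dropper_b: Bystander: amber dropper bottle with white cap, 44 mm across, 122 mm tall. Origin: centre of its underside.
- flask: Bystander: conical flask with white stopper, 76 mm across, 128 mm tall. Origin: centre of its underside.
- basin: Bystander: white bowl, 124 mm across, 50 mm tall. Origin: centre of its underside.
- wash_bottle: Bystander: blue wash bottle with red cap, 62 mm across, 160 mm tall. Origin: centre of its underside.
- marker: Bystander: white and black marker pen lying on the bench, 120 mm long along its x, 16 mm thick. Origin: centre of its underside.
- tablet_box: Bystander: small white and orange carton, 75 x 50 x 28 mm. Origin: centre of its underside.

How it is judged:
By the outcome, as a careful person would: the job done as asked, in the order asked, and still so for the second after the job is handed in, with the robot touching nothing.
It also fails if it takes over 72 s, if anything falls off the work surface, if the arm or the gripper's body presses on something with over 40 N, if the wrist force passes 120 N, or if a joint passes its speed limit or range.

## Working session

There is one attempt and no reset: what is moved stays moved. The work goes in short steps, Python scripts to look and compute and a tool call to move; the robot and the scene stay as the last step left them, time stands still between calls to the robot, and variables do not carry over. Pictures are saved under pics/ and viewed, and the job is handed in when it is done.

Besides the shell and the picture viewer there is one more tool, called after "Request:" in YAML: its name, and indented under it one key for each argument. servo_tool: Moves the arm, as the interface text tells. Its arguments: {"type":"object","properties":{"rows":{"type":"array"}},"required":["rows"]}

```bash
ls; mkdir -p pics; python3 - <<'E'
from rig import bot, eyes, job
import cv2,numpy as np
s=bot.get_state()
print(s)
for n in ("scene","top","wrist"):
    m=eyes.camera_model(n);print(n,m)
    cv2.imwrite(f"pics/{n}0.png",cv2.cvtColor(eyes.snapshot(n),cv2.COLOR_RGB2BGR))
E
```

```text
pics
{'t': 0.0, 'joint_pos': array([-1.39089842,  0.38426309,  0.01639586,  1.37118162, -0.00627276,
        1.38818444, -0.04648586]), 'joint_velocities': array([-1.21543176e-03, -1.23287997e-03, -8.89018888e-04,  7.28796942e-04,
        9.80715608e-05, -4.50812214e-04, -2.91660597e-04]), 'tau': array([ 3.62291039e-04, -6.27589846e+01,  8.44414439e-01, -3.71823585e+01,
        1.65489083e-02,  1.42224666e-02,  2.82798766e-05]), 'position': array([0.15012726, 0.6061773 , 0.23025107]), 'ee_rot': array([-3.80332079e-01, -3.11831417e+00,  3.10874820e-03]), 'wrist_force': array([ 0.26808693, -0.50449721,  0.10071852]), 'ft_torque': array([ 0.00331844, -0.02790097, -0.01500049]), 'opening': 1.0006677841378413}
scene {'fx': 453.5080099548426, 'fy': 453.5080099548426, 'cx': 318.827003886189, 'cy': 247.77929554620104, 'T': array([[-0.60731718, -0.53588785,  0.58650666,  1.33400016],
       [ 0.79443525, -0.40387776,  0.45360268,  0.62251645],
       [-0.00620317,  0.74142226,  0.6710101 ,  0.94523698],
       [ 0.        ,  0.        ,  0.        ,  1.        ]])}
top {'fx': 527.7653194560418, 'fy': 527.7653194560418, 'cx': 314.3247768028451, 'cy': 231.35439702248374, 'T': array([[ 0.00586458,  0.99117149, -0.13245636,  0.42322011],
       [-0.99997786,  0.00622955,  0.00234116,  0.08300706],
       [ 0.00314563,  0.1324397 ,  0.99118607,  1.33103521],
       [ 0.        ,  0.        ,  0.        ,  1.        ]])}
wrist {'fx': 345.2431264478067, 'fy': 345.2431264478067, 'cx': 319.856035669289, 'cy': 236.1892915030761, 'T': array([[ 0.24087062, -0.93461083, -0.26169437,  0.08426949],
       [ 0.97055601,  0.23152111,  0.06647558,  0.62341762],
       [-0.00154102, -0.27000105,  0.96285879,  0.37288702],
       [ 0.        ,  0.        ,  0.        ,  1.        ]])}
```

View pics/scene0.png

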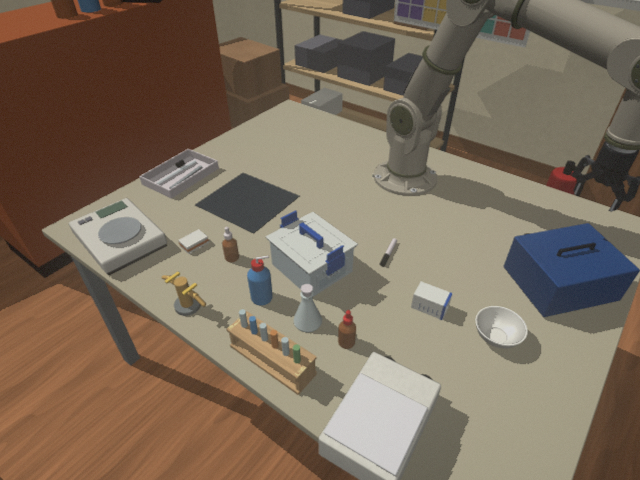

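View pics/top0.png

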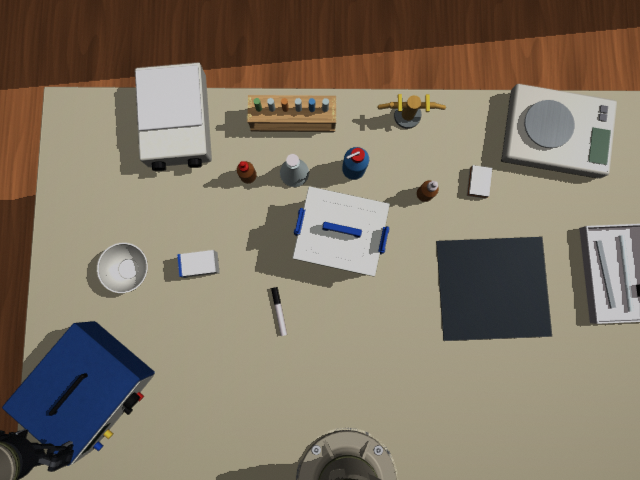

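View pics/wrist0.png

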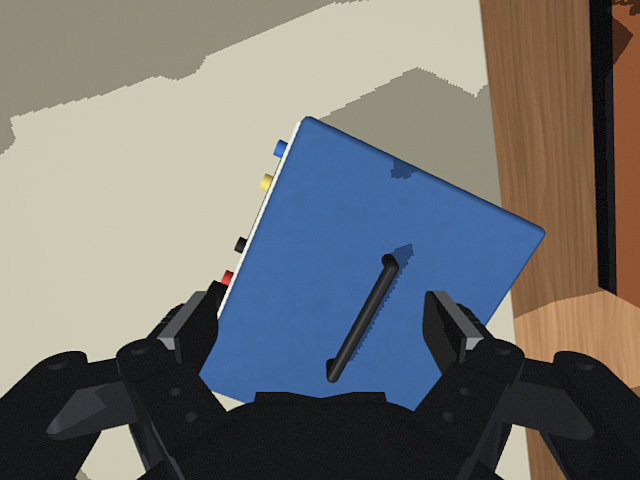

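```bash
cat > h.py <<'E'
import numpy as np,cv2
from scipy.spatial.transform import Rotation as R
from rig import bot,eyes,job
def ray(m,u,v):
    d=np.array([(u-m['cx'])/m['fx'],-(v-m['cy'])/m['fy'],-1.0]);T=m['T'];return T[:3,3],T[:3,:3]@d
def pt(m,u,v,z):
    o,d=ray(m,u,v);return o+d*(z-o[2])/d[2]
def proj(m,p):
    q=np.linalg.inv(m['T'])@np.r_[p,1];return np.array([m['cx']+m['fx']*q[0]/-q[2],m['cy']-m['fy']*q[1]/-q[2]])
def save(n,im): cv2.imwrite(f'pics/{n}.png',cv2.cvtColor(im,cv2.COLOR_RGB2BGR))
def crop(im,x,y,w,h,s): return cv2.resize(im[y:y+h,x:x+w],None,fx=s,fy=s,interpolation=cv2.INTER_CUBIC)
E
python3 - <<'E'
import cv2
a=cv2.imread('pics/top0.png');s=cv2.imread('pics/scene0.png')
def c(n,a,x,y,w,h,k): cv2.imwrite(f'pics/{n}.png',cv2.resize(a[y:y+h,x:x+w],None,fx=k,fy=k,interpolation=cv2.INTER_CUBIC))
c('t_box',a,280,140,130,150,4);c('t_jar',a,90,230,150,80,5);c('t_mat',a,400,150,200,200,3)
c('s_box',s,200,180,180,120,4)
E
```

```text
(no output)
```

View pics/t_box.png

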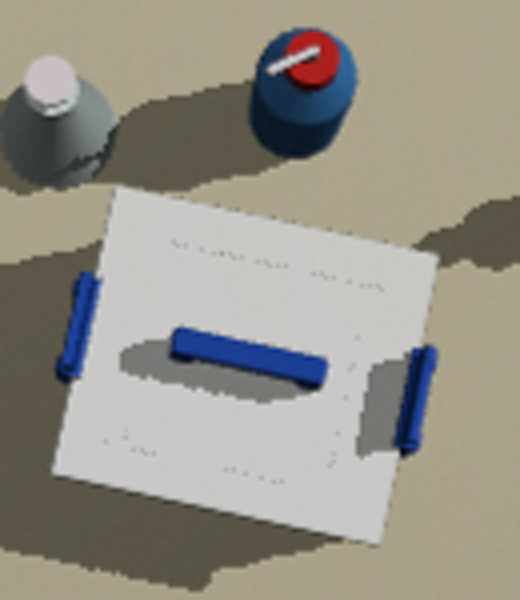

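View pics/t_jar.png

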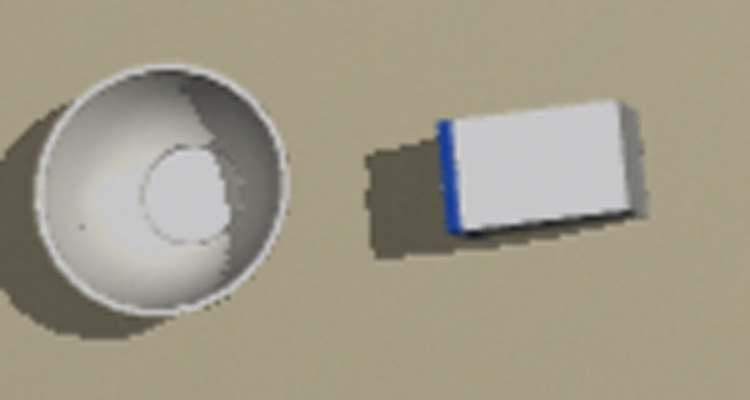

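View pics/t_mat.png

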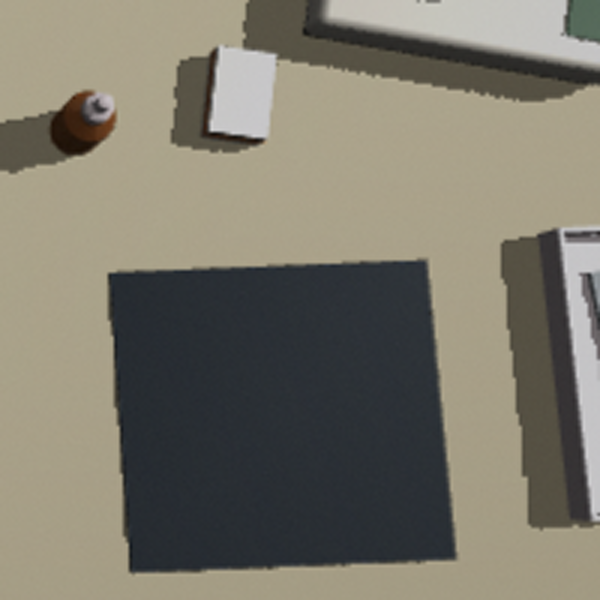

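View pics/s_box.png

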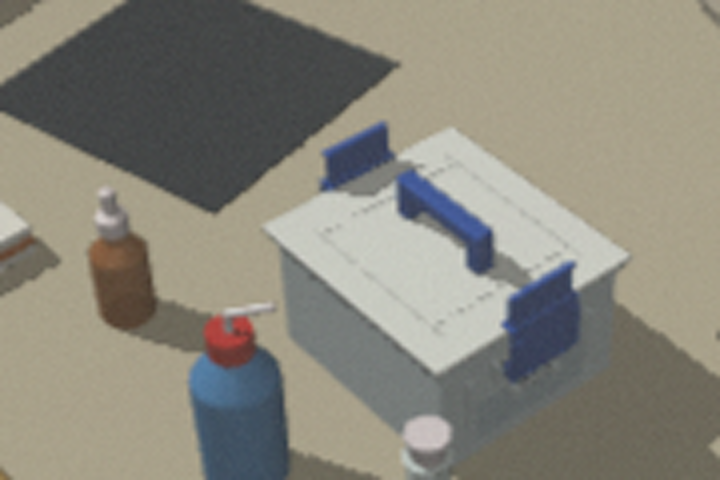

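```bash
cat > meas.py <<'E'
from h import *
m=eyes.camera_model('top')
def P(c,k,x0,y0,z): return np.array([pt(m,(x+.5)/k-.5+x0,(y+.5)/k-.5+y0,z)[:2] for x,y in c])
def fit(n,W,w,h):
    # W ordered: TL,TR,BR,BL in image; local x up, y left
    L=np.array([[w/2,h/2],[w/2,-h/2],[-w/2,-h/2],[-w/2,h/2]])
    c=W.mean(0);A=(W-c).T@L;yaw=np.arctan2(A[1,0]-A[0,1],A[0,0]+A[1,1])
    Rm=np.array([[np.cos(yaw),-np.sin(yaw)],[np.sin(yaw),np.cos(yaw)]])
    print(n,'c',c.round(4),'yaw',np.degrees(yaw).round(2),'res mm',((W-c-L@Rm.T)*1e3).round(1).tolist());return c,yaw
fit('lid',P([(116,186),(438,255),(380,545),(52,473)],4,280,140,.110),.176,.196)
fit('jar',P([(437,120),(618,100),(632,211),(450,234)],5,90,230,.054),.054,.088)
fit('mat',P([(108,272),(427,260),(456,558),(131,572)],3,400,150,.003),.25,.27)
print('bottom edge tablet etc',P([(213,47),(276,53),(266,141),(209,135)],3,400,150,.028))
print('dropb cap,flask stopper,wash cap',P([(98,105)],3,400,150,.122),P([(52,85)],4,280,140,.128),P([(310,58)],4,280,140,.16))
print('grip ends',P([(173,343),(326,372)],4,280,140,.144))
print('clip tabs', P([(88,276),(62,370),(432,350),(407,450)],4,280,140,.14))
E
python3 meas.py
```

```text
lid c [0.5889 0.0173] yaw -11.94 res mm [[-1.2, -0.7], [-0.8, 1.4], [1.0, 0.7], [1.0, -1.3]]
jar c [0.5153 0.3648] yaw 7.61 res mm [[1.1, 0.8], [-0.2, 0.5], [-0.5, -0.7], [-0.4, -0.6]]
mat c [ 0.4615 -0.3691] yaw 2.7 res mm [[-0.3, 0.5], [-1.1, -0.2], [0.8, 0.3], [0.6, -0.6]]
bottom edge tablet etc [[ 0.76873559 -0.31550884]
 [ 0.76388946 -0.36861401]
 [ 0.68813747 -0.357292  ]
 [ 0.69295085 -0.3096199 ]]
dropb cap,flask stopper,wash cap [[ 0.69676899 -0.1954036 ]] [[0.75013952 0.13194524]] [[ 0.75826804 -0.01646228]]
grip ends [[ 0.59568084  0.06085165]
 [ 0.57960736 -0.0260057 ]]
clip tabs [[ 0.63470829  0.1095816 ]
 [ 0.58033896  0.12388369]
 [ 0.59316334 -0.08689062]
 [ 0.53585814 -0.07200594]]
```

```bash
cat >> h.py <<'E'
BC=np.array([.5889,.0173]);BY=np.radians(-11.94)
def box(x,y,z):
    c,s=np.cos(BY),np.sin(BY);return np.array([BC[0]+c*x-s*y,BC[1]+s*x+c*y,z])
def fr(zdir,xdir):
    z=np.array(zdir,float);z/=np.linalg.norm(z);x=np.array(xdir,float);x-=z*(x@z);x/=np.linalg.norm(x);return np.c_[x,np.cross(z,x),z]
def az(d): d=np.radians(d);return np.array([np.cos(d),np.sin(d),0])
def go(pos,Rt=None,s=None):
    s=s or bot.get_state();R0=R.from_rotvec(s['ee_rot']).as_matrix();p=np.array(s['position'])
    if Rt is None: Rt=R0
    print('turn',np.degrees(R.from_matrix(R0.T@Rt).as_rotvec()).round(1),'shift',(R0.T@(pos-p)*1e3).round(1))
def st():
    s=bot.get_state();R0=R.from_rotvec(s['ee_rot']).as_matrix()
    print('t',round(s['t'],2),'p',(s['position']*1e3).round(1),'x',R0[:,0].round(3),'z',R0[:,2].round(3),'q',s['joint_pos'].round(2),'F',s['wrist_force'].round(1),'op',round(s['opening'],3))
DOWN=np.array([0,0,-1.])
BYd=np.array([-np.sin(BY),np.cos(BY),0])
E
python3 - <<'E'
from h import *
st();print(box(0,74,.2))
go(box(0,.074,.2),fr(DOWN,BYd))
go(box(0,.074,.2))
E
```

```text
t 0.15 p [150.1 606.3 230.5] x [-0.971  0.24   0.   ] z [-0.    -0.001 -1.   ] q [-1.39  0.38  0.02  1.37 -0.01  1.39 -0.05] F [ 0.2 -0.5 -0.1] op 1.0
[15.89855748 72.41629438  0.2       ]
turn [-0.1  0.1 88. ] shift [-565.  -392.3   31.1]
turn [0. 0. 0.] shift [-565.  -392.3   31.1]
```

Request:
servo_tool:
  rows:
    - [0,0,88,-565,-392,31,1]
    - [0,0,88,-565,-392,31,1]
    - [0,0,88,-565,-392,31,1]
    - [0,0,88,-565,-392,31,1]
    - [0,0,88,-565,-392,31,1]
    - [0,0,88,-565,-392,31,1]
    - [0,0,88,-565,-392,31,1]
    - [0,0,88,-565,-392,31,1]

```text
t: 0.82
position: [0.3709, 0.3547, 0.2161]
ee_rot: [1.836, 2.549, -0.001]
wrist_force: [0.7, 0.6, -0.9]
opening: 0.002
```

```bash
python3 - <<'E'
from h import *
st()
go(box(0,.074,.19),fr(DOWN,BYd))
E
```

```text
t 0.82 p [370.9 354.7 216.1] x [-0.316  0.949 -0.001] z [-0.    -0.001 -1.   ] q [-1.1   0.15  0.31  1.71 -0.05  1.29 -0.46] F [ 0.7  0.6 -0.9] op 0.002
turn [-0.   0.  30.4] shift [-325.2  137.5   26.3]
```

Request:
servo_tool:
  rows:
    - [0,0,30,-325,137,26,1]
    - [0,0,30,-325,137,26,1]
    - [0,0,30,-325,137,26,1]
    - [0,0,30,-325,137,26,1]
    - [0,0,30,-325,137,26,1]
    - [0,0,30,-325,137,26,1]
    - [0,0,30,-325,137,26,1]
    - [0,0,30,-325,137,26,1]

```text
t: 1.48
position: [0.5899, 0.1049, 0.1916]
ee_rot: [2.433, 1.987, -0.001]
wrist_force: [0.8, 1.2, 0.4]
opening: -0.001
```

```bash
python3 - <<'E'
from h import *
st()
go(box(0,.074,.122),fr(DOWN,BYd))
m=eyes.camera_model('wrist');im=eyes.snapshot('wrist')
for p in [box(0,.097,.1415),box(.028,.097,.1415),box(-.028,.097,.1415),box(.088,.098,.11),box(-.088,.098,.11),box(0,.045,.144)]: print(proj(m,p).round(0))
save('w1',im)
E
```

```text
t 1.48 p [589.9 104.9 191.6] x [ 0.2    0.98  -0.001] z [-0.    -0.001 -1.   ] q [-0.66  0.38  0.57  1.53 -0.21  1.29 -0.27] F [0.8 1.2 0.4] op -0.001
turn [-0.   0.   0.4] shift [-12.   17.1  69.6]
[349. 243.]
[397. 243.]
[301. 243.]
[476. 229.]
[214. 227.]
[347. 325.]
```

View pics/w1.png

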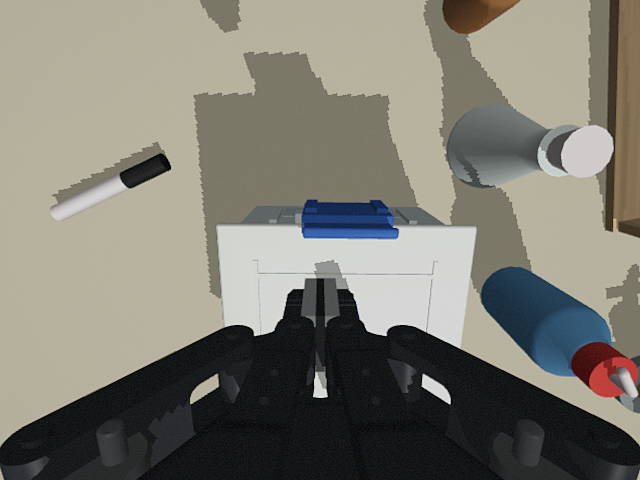

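Request:
servo_tool:
  rows:
    - [0,0,0,-12,17,30,1]
    - [0,0,0,-12,17,69,1]
    - [0,0,0,-12,17,69,1]
    - [0,0,0,-12,17,69,1]

```text
t: 1.87
position: [0.6059, 0.0793, 0.1199]
ee_rot: [2.441, 1.973, -0.012]
wrist_force: [0.3, 0.7, 0.9]
opening: 0.001
```

```bash
python3 - <<'E'
from h import *
st()
go(box(0,.133,.122),fr(DOWN,BYd))
E
```

```text
t 1.87 p [605.9  79.3 119.9] x [ 0.21   0.978 -0.008] z [-0.004 -0.008 -1.   ] q [-0.6   0.47  0.55  1.58 -0.26  1.17 -0.2 ] F [0.3 0.7 0.9] op 0.001
turn [-0.1  0.5 -0.2] shift [68.8 -4.  -2.7]
```

Request:
servo_tool:
  rows:
    - [0,0,0,12,-4,-3,1]
    - [0,0,0,24,-4,-3,1]
    - [0,0,0,36,-4,-3,1]
    - [0,0,0,48,-4,-3,1]
    - [0,0,0,60,-4,-3,1]
    - [0,0,0,72,-4,-3,1]
    - [0,0,0,75,-4,-3,1]

```text
t: 2.45
position: [0.6181, 0.1591, 0.1233]
ee_rot: [2.436, 1.98, -0.007]
wrist_force: [0.2, 0.2, -0.6]
opening: -0.003
```

```bash
python3 - <<'E'
from h import *
st()
im=eyes.snapshot('top');save('t2',crop(im,260,150,160,150,4))
go(box(0,-.074,.122),fr(DOWN,BYd))
E
```

```text
t 2.45 p [618.1 159.1 123.3] x [ 0.204  0.979 -0.005] z [-0.002 -0.005 -1.   ] q [-0.68  0.52  0.53  1.49 -0.27  1.2  -0.31] F [ 0.2  0.2 -0.6] op -0.003
turn [-0.1  0.3  0.1] shift [-217.9    0.3    2.3]
```

View pics/t2.png

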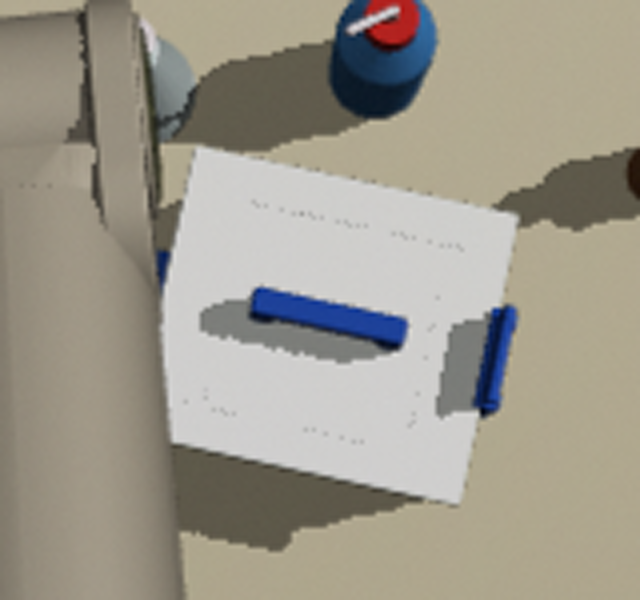

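Request:
servo_tool:
  rows:
    - [0,0,0,0,0,-40,1]
    - [0,0,0,-40,0,-55,1]
    - [0,0,0,-80,0,-55,1]
    - [0,0,0,-120,0,-55,1]
    - [0,0,0,-160,0,-55,1]
    - [0,0,0,-200,0,-55,1]
    - [0,0,0,-216,0,-40,1]
    - [0,0,0,-216,0,-35,1]

```text
t: 3.17
position: [0.5723, -0.0597, 0.1594]
ee_rot: [2.444, 1.968, -0.009]
wrist_force: [-0.4, 0.3, -0.2]
opening: 0.001
```

```bash
python3 - <<'E'
from h import *
st()
im=eyes.snapshot('top');save('t3',crop(im,260,150,160,150,4))
im=eyes.snapshot('scene');save('s3',crop(im,200,170,180,130,4))
go(box(0,-.072,.122),fr(DOWN,BYd))
E
```

```text
t 3.17 p [572.3 -59.7 159.4] x [ 0.213  0.977 -0.007] z [-0.002 -0.007 -1.   ] q [-0.45  0.36  0.63  1.64 -0.22  1.21  0.01] F [-0.4  0.3 -0.2] op 0.001
turn [-0.2  0.3  0. ] shift [ 0.7  0.9 36.7]
```

View pics/t3.png

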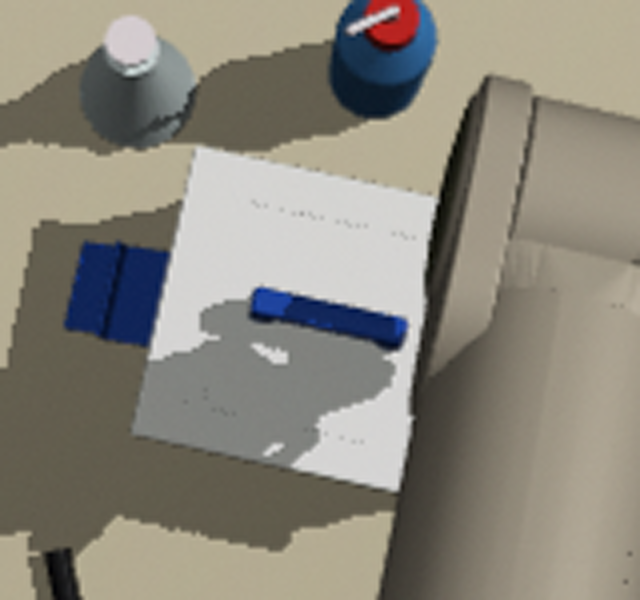

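View pics/s3.png

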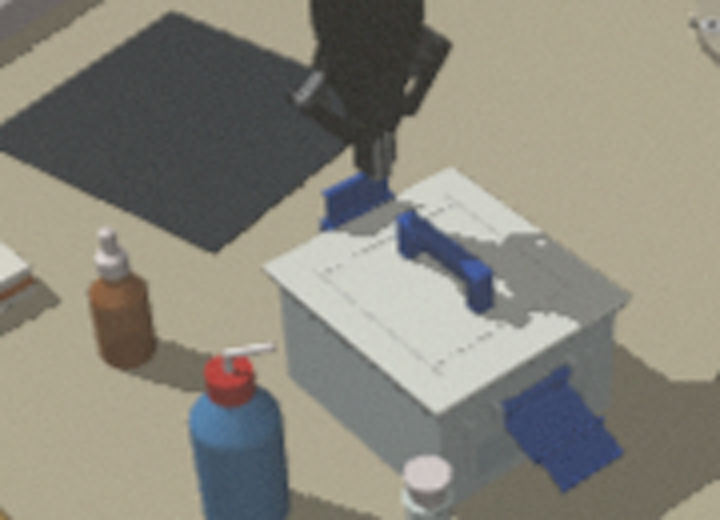

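Request:
servo_tool:
  rows:
    - [0,0,0,3,1,25,1]
    - [0,0,0,3,1,37,1]
    - [0,0,0,0,1,37,1]
    - [0,0,0,-13,1,37,1]
    - [0,0,0,-26,1,37,1]
    - [0,0,0,-39,1,37,1]
    - [0,0,0,-52,1,37,1]
    - [0,0,0,-65,1,37,1]

```text
t: 3.93
position: [0.5606, -0.1195, 0.1233]
ee_rot: [2.438, 1.976, -0.008]
wrist_force: [0.3, -0.8, -0.1]
opening: 0.004
```

```bash
python3 - <<'E'
from h import *
st()
g=box(0,0,.116+.06)
go(g,fr(DOWN,BYd))
E
```

```text
t 3.93 p [ 560.6 -119.5  123.3] x [ 0.207  0.978 -0.006] z [-0.002 -0.005 -1.   ] q [-0.34  0.4   0.63  1.69 -0.25  1.14  0.15] F [ 0.3 -0.8 -0.1] op 0.004
turn [-0.1  0.3 -0. ] shift [139.4  -0.7 -53.5]
```

Request:
servo_tool:
  rows:
    - [0,0,0,10,0,-40,0.7]
    - [0,0,0,40,0,-60,0.4]
    - [0,0,0,80,0,-60,0.4]
    - [0,0,0,120,0,-60,0.4]
    - [0,0,0,139,0,-60,0.4]
    - [0,0,0,139,0,-60,0.4]

```text
t: 4.43
position: [0.5905, 0.0223, 0.1829]
ee_rot: [2.431, 1.987, -0.005]
wrist_force: [-0.1, -0.0, -0.1]
opening: 0.598
```

```bash
python3 - <<'E'
from h import *
st()
m=eyes.camera_model('wrist')
save('w4',eyes.snapshot('wrist'))
im=eyes.snapshot('scene');save('s4',crop(im,200,170,180,130,4))
for p in [box(0.008,.045,.144),box(-.008,.045,.144),box(0.008,-.045,.144),box(.088,.098,.11),box(-.088,.098,.11)]: print(proj(m,p).round(0))
go(box(0,0,.117),fr(DOWN,BYd))
E
```

```text
t 4.43 p [590.5  22.3 182.9] x [ 0.199  0.98  -0.004] z [-0.002 -0.004 -1.   ] q [-0.55  0.38  0.59  1.56 -0.21  1.27 -0.12] F [-0.1 -0.  -0.1] op 0.598
[334. 197.]
[304. 197.]
[331. 346.]
[471.  98.]
[168.  95.]
turn [-0.   0.4  0. ] shift [ 1.5 -1.1 66. ]
```

View pics/w4.png

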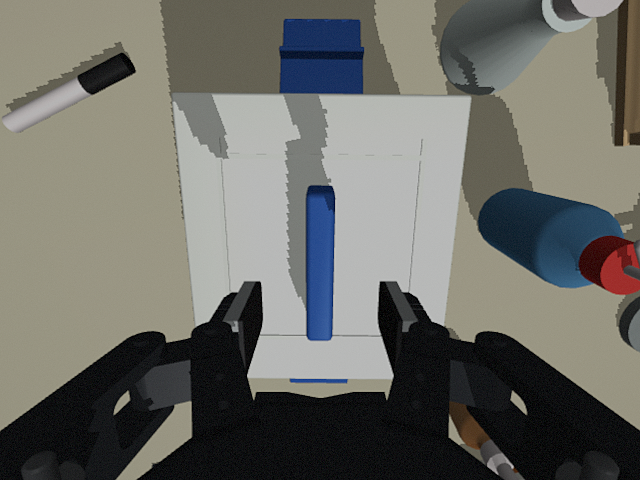

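View pics/s4.png

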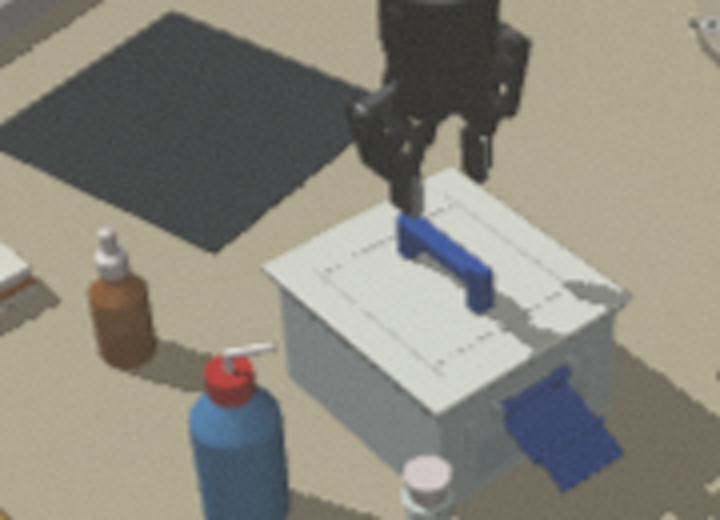

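Request:
servo_tool:
  rows:
    - [0,0,0,1,-1,35,0.4]
    - [0,0,0,1,-1,60,0.4]
    - [0,0,0,1,-1,66,0.4]
    - [0,0,0,1,-1,66,1]
    - [0,0,0,1,-1,66,1]
    - [0,0,0,1,-1,66,1]
    - [0,0,0,1,-1,66,1]
    - [0,0,0,1,-1,66,1]

```text
t: 5.2
position: [0.5902, 0.0158, 0.1191]
ee_rot: [2.436, 1.974, -0.004]
wrist_force: [-1.6, -2.6, 7.0]
opening: 0.167
```

```bash
python3 - <<'E'
from h import *
st()
MY=np.radians(2.7);myd=np.array([-np.sin(MY),np.cos(MY),0])
go(np.array([.4615,-.3691,.22]),fr(DOWN,myd))
E
```

```text
t 5.2 p [590.2  15.8 119.1] x [ 0.207  0.978 -0.006] z [ 0.002 -0.007 -1.   ] q [-0.53  0.43  0.58  1.64 -0.25  1.14 -0.1 ] F [-1.6 -2.6  7. ] op 0.167
turn [  0.1   0.4 -14.6] shift [-403.9  -45.9  -98.6]
```

Request:
servo_tool:
  rows:
    - [0,0,0,0,0,-10,1]
    - [0,0,0,0,0,-25,1]
    - [0,0,0,0,0,-45,1]
    - [0,0,0,0,0,-70,1]
    - [0,0,0,0,0,-95,1]
    - [0,0,0,0,0,-105,1]

```text
t: 5.7
position: [0.5914, 0.0164, 0.2287]
ee_rot: [2.434, 1.973, 0.003]
wrist_force: [0.6, -0.9, -2.4]
opening: 0.176
```

```bash
python3 - <<'E'
from h import *
st()
save('s5',crop(eyes.snapshot('scene'),160,120,240,180,3))
MY=np.radians(2.7);myd=np.array([-np.sin(MY),np.cos(MY),0])
go(np.array([.4615,-.3691,.22]),fr(DOWN,myd))
E
```

```text
t 5.7 p [591.4  16.4 228.7] x [ 0.207  0.978 -0.004] z [ 0.007 -0.006 -1.   ] q [-0.55  0.34  0.61  1.5  -0.19  1.35 -0.14] F [ 0.6 -0.9 -2.4] op 0.176
turn [  0.5   0.3 -14.6] shift [-404.2  -47.8   10.1]
```

View pics/s5.png

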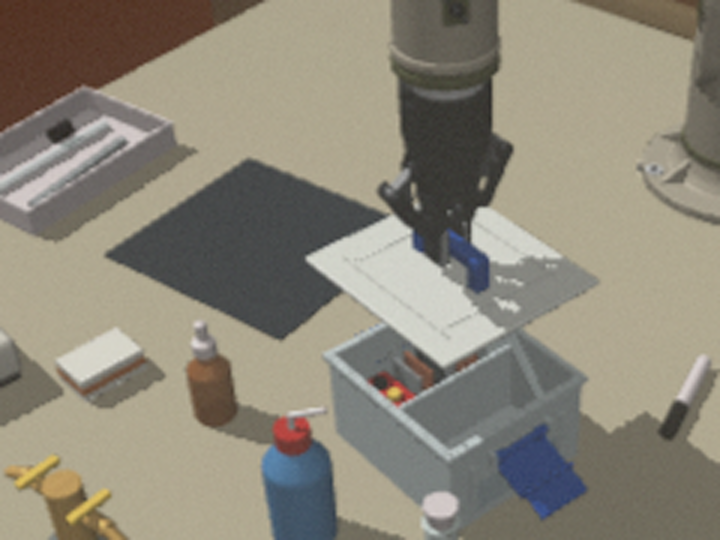

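Request:
servo_tool:
  rows:
    - [0,0,-1,-20,-3,0,1]
    - [0,0,-3,-52,-6,0,1]
    - [0,0,-5,-86,-10,2,1]
    - [0,0,-7,-120,-14,3,1]
    - [0,0,-9,-154,-18,4,1]
    - [0,0,-10,-188,-22,5,1]
    - [0,0,-11,-222,-26,6,1]
    - [0,0,-12,-256,-30,7,1]

```text
t: 6.42
position: [0.5084, -0.2289, 0.2218]
ee_rot: [2.213, 2.218, 0.003]
wrist_force: [0.4, 0.1, -2.1]
opening: 0.172
```

```bash
python3 - <<'E'
from h import *
st()
MY=np.radians(2.7);myd=np.array([-np.sin(MY),np.cos(MY),0])
go(np.array([.4615,-.3691,.12]),fr(DOWN,myd))
E
```

```text
t 6.42 p [ 508.4 -228.9  221.8] x [-0.002  1.    -0.005] z [ 0.007 -0.005 -1.   ] q [-0.21  0.27  0.7   1.61 -0.18  1.32  0.52] F [ 0.4  0.1 -2.1] op 0.172
turn [ 0.4  0.3 -2.6] shift [-139.7  -48.   102.1]
```

Request:
servo_tool:
  rows:
    - [0,0,-1,-34,-12,5,1]
    - [0,0,-2,-66,-23,15,1]
    - [0,0,-2.6,-96,-33,30,1]
    - [0,0,-2.6,-122,-42,50,1]
    - [0,0,-2.6,-140,-48,72,1]
    - [0,0,-2.6,-140,-48,92,1]
    - [0,0,-2.6,-140,-48,100,1]
    - [0,0,-2.6,-140,-48,102,1]

```text
t: 7.08
position: [0.4604, -0.3679, 0.1174]
ee_rot: [2.165, 2.271, 0.002]
wrist_force: [0.4, -0.0, -1.6]
opening: 0.172
```

```bash
python3 - <<'E'
from h import *
st()
m=eyes.camera_model('top')
im=eyes.snapshot('top');save('t6',crop(im,400,200,180,160,4))
save('w6',eyes.snapshot('wrist'))
MY=np.radians(2.7);myd=np.array([-np.sin(MY),np.cos(MY),0])
go(np.array([.4615,-.3691,.03]),fr(DOWN,myd))
E
```

```text
t 7.08 p [ 460.4 -367.9  117.4] x [-0.048  0.999 -0.002] z [ 0.004 -0.002 -1.   ] q [ 0.09  0.45  0.71  1.66 -0.32  1.15  0.92] F [ 0.4 -0.  -1.6] op 0.172
turn [0.4 0.2 0.1] shift [-0.4 -1.2 89.9]
```

View pics/t6.png

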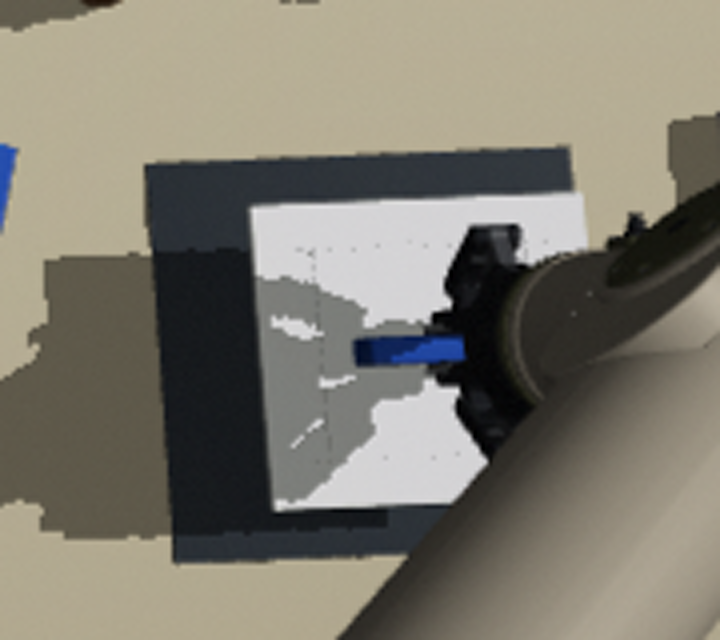

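View pics/w6.png

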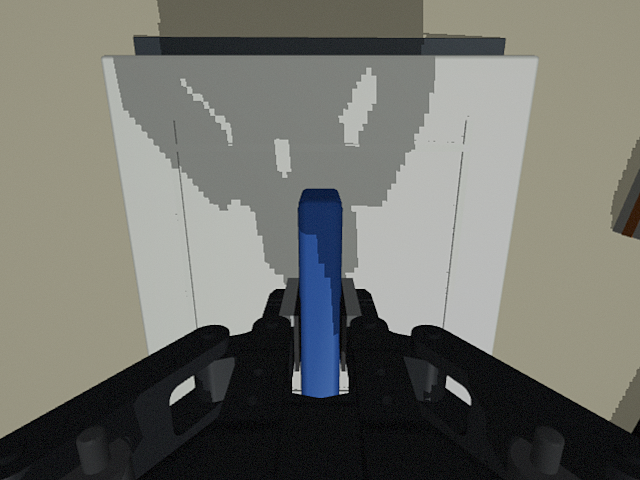

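Request:
servo_tool:
  rows:
    - [0,0,0,0,-1,25,1]
    - [0,0,0,0,-1,50,1]
    - [0,0,0,0,-1,70,1]
    - [0,0,0,0,-1,82,1]
    - [0,0,0,0,-1,87,1]
    - [0,0,0,0,-1,89,1]
    - [0,0,0,0,-1,90,1]

```text
t: 7.77
position: [0.4625, -0.3691, 0.031]
ee_rot: [2.159, 2.269, 0.003]
wrist_force: [0.6, -0.9, -1.8]
opening: 0.175
```

```bash
python3 - <<'E'
from h import *
st()
E
```

```text
t 7.77 p [ 462.5 -369.1   31. ] x [-0.05   0.999 -0.005] z [ 0.008 -0.005 -1.   ] q [ 0.13  0.56  0.65  1.73 -0.4   0.98  0.98] F [ 0.6 -0.9 -1.8] op 0.175
```

Request:
servo_tool:
  rows:
    - [0,0,0,0,0,1.5,1]
    - [0,0,0,0,0,3,1]
    - [0,0,0,0,0,4,1]
    - [0,0,0,0,0,5,1]

```text
t: 8.1
position: [0.4629, -0.3693, 0.0265]
ee_rot: [2.158, 2.269, 0.004]
wrist_force: [1.3, -0.2, -0.1]
opening: 0.173
```

```bash
python3 - <<'E'
from h import *
st()
E
```

```text
t 8.1 p [ 462.9 -369.3   26.5] x [-0.05   0.999 -0.006] z [ 0.009 -0.005 -1.   ] q [ 0.13  0.56  0.65  1.73 -0.4   0.97  0.98] F [ 1.3 -0.2 -0.1] op 0.173
```

Force has dropped to zero (lid's weight is going onto the mat); one more millimetre, then release.

Request:
servo_tool:
  rows:
    - [0,0,0,0,0,1,1]
    - [0,0,0,0,0,1.5,1]
    - [0,0,0,0,0,1.5,0.9]
    - [0,0,0,0,0,1,0.6]
    - [0,0,0,0,0,0,0.4]
    - [0,0,0,0,0,0,0.4]
    - [0,0,0,0,0,0,0.4]

```text
t: 8.68
position: [0.463, -0.3694, 0.0266]
ee_rot: [2.158, 2.268, 0.004]
wrist_force: [0.4, 0.1, -0.8]
opening: 0.598
```

```bash
python3 - <<'E'
from h import *
st()
save('w7',eyes.snapshot('wrist'))
E
```

```text
t 8.68 p [ 463.  -369.4   26.6] x [-0.05   0.999 -0.006] z [ 0.009 -0.005 -1.   ] q [ 0.13  0.56  0.65  1.73 -0.4   0.97  0.98] F [ 0.4  0.1 -0.8] op 0.598
```

View pics/w7.png

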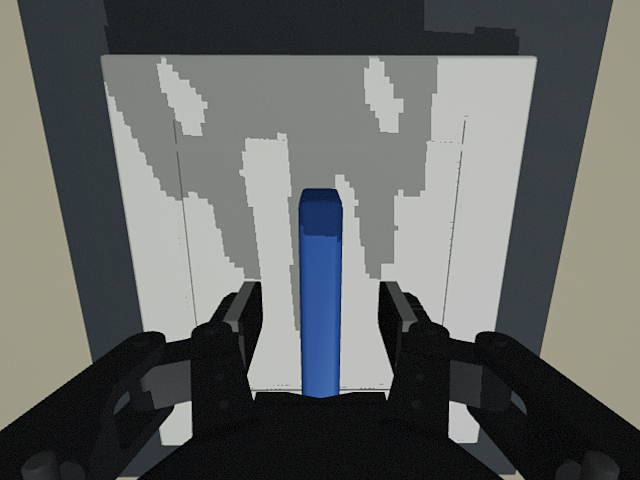

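Request:
servo_tool:
  rows:
    - [0,0,0,0,0,-20,0.3]
    - [0,0,0,0,0,-45,0.2]
    - [0,0,0,0,0,-85,0.1]
    - [0,0,0,0,0,-125,0]
    - [0,0,0,0,0,-165,0]
    - [0,0,0,10,0,-200,0]
    - [0,0,0,40,0,-220,0]
    - [0,0,0,80,0,-220,0]

```text
t: 9.4
position: [0.4574, -0.2921, 0.2511]
ee_rot: [2.159, 2.256, 0.006]
wrist_force: [1.6, 0.3, -0.1]
opening: 0.995
```

```bash
python3 - <<'E'
from h import *
st()
m=eyes.camera_model('top')
im=eyes.snapshot('top');save('t8',crop(im,260,140,340,220,2))
ms=np.array([-.1324,.9912,0]);jc=np.array([.5153,.3648,0])
go(np.array([.52,.30,.25]),fr(DOWN,ms))
E
```

```text
t 9.4 p [ 457.4 -292.1  251.1] x [-0.044  0.999 -0.011] z [ 0.016 -0.011 -1.   ] q [-0.12  0.21  0.75  1.61 -0.15  1.36  0.69] F [ 1.6  0.3 -0.1] op 0.995
turn [ 0.7  0.2 -4.5] shift [576.9  92.6  -3. ]
```

View pics/t8.png

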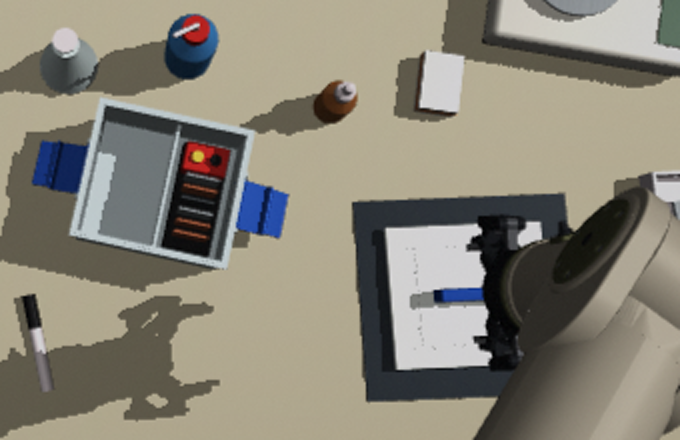

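Request:
servo_tool:
  rows:
    - [0,0,-4,577,93,0,0]
    - [0,0,-4,577,93,0,0]
    - [0,0,-4,577,93,0,0]
    - [0,0,-4,577,93,0,0]
    - [0,0,-4,577,93,0,0]
    - [0,0,-4,577,93,0,0]
    - [0,0,-4,577,93,0,0]
    - [0,0,-4,577,93,0,0]

```text
t: 10.12
position: [0.4924, 0.0452, 0.2466]
ee_rot: [2.072, 2.346, 0.011]
wrist_force: [2.5, -0.7, 0.1]
opening: 0.997
```

```bash
cat >> h.py <<'E'
ms=np.array([-.1324,.9912,0]);jc=np.array([.5153,.3648,0]);UP=np.array([0,0,1.])
E
python3 - <<'E'
from h import *
st()
a=np.radians(70)
go(np.array([.52,.27,.25]),fr(ms*np.cos(a)-UP*np.sin(a),ms))
E
```

```text
t 10.12 p [492.4  45.2 246.6] x [-0.124  0.992 -0.004] z [ 0.013 -0.002 -1.   ] q [-0.58  0.08  0.45  1.72 -0.03  1.34 -0.  ] F [ 2.5 -0.7  0.1] op 0.997
turn [ 0.8 20.2 -0.4] shift [219.7  55.3  -3.5]
```

Request:
servo_tool:
  rows:
    - [0,3,0,40,10,-4,0]
    - [0,6,0,80,20,-4,0]
    - [0,10,0,120,30,-4,0]
    - [0,14,0,160,40,-4,0]
    - [0,18,0,200,50,-4,0]
    - [0,20,0,220,55,-4,0]
    - [0,20,0,220,55,-4,0]
    - [0,20,0,220,55,-4,0]

```text
t: 10.78
position: [0.5193, 0.2703, 0.2495]
ee_rot: [-1.897, -2.155, -0.342]
wrist_force: [0.1, -0.6, 0.6]
opening: 0.999
```

```bash
python3 - <<'E'
from h import *
st()
m=eyes.camera_model('wrist');im=eyes.snapshot('wrist');save('w9',im)
for a,b,z in [(0,44,54),(27,44,54),(-27,44,54),(27,-44,54),(-27,-44,54)]:
    p=jc+np.array([ms[1],-ms[0],0])*a/1e3+ms*b/1e3;p[2]=z/1e3;print(proj(m,p).round(0))
a=np.radians(50);zt=ms*np.cos(a)-UP*np.sin(a)
g=jc-ms*.022;g[2]=.031
print(g+.019*zt)
go(g+.019*zt-.08*zt,fr(zt,ms))
E
```

```text
t 10.78 p [519.3 270.3 249.5] x [-0.121  0.934  0.337] z [-0.032  0.336 -0.941] q [-0.63  0.23  0.35  1.59 -0.43  1.29 -0.05] F [ 0.1 -0.6  0.6] op 0.999
[324. 144.]
[350. 144.]
[298. 144.]
[351. 228.]
[299. 228.]
[0.5165958  0.35509909 0.01644516]
turn [ 0.9 20.3 -0.1] shift [-25.9   5.9 173.8]
```

View pics/w9.png

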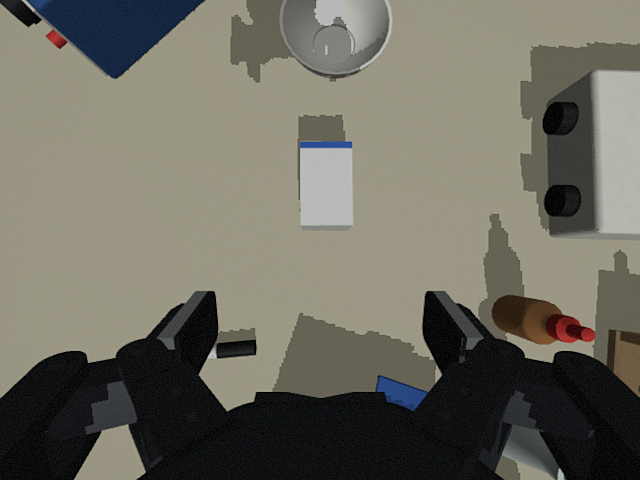

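Request:
servo_tool:
  rows:
    - [0,3,0,-5,1,25,0]
    - [0,6,0,-10,2,55,0]
    - [0,10,0,-15,3,85,0]
    - [0,14,0,-20,4,115,0]
    - [0,18,0,-24,5,145,0]
    - [0,20,0,-26,6,165,0]
    - [0,20,0,-26,6,174,0]
    - [0,20,0,-26,6,174,0]

```text
t: 11.5
position: [0.5224, 0.3029, 0.0752]
ee_rot: [-1.694, -1.92, -0.617]
wrist_force: [-1.0, 0.8, -0.6]
opening: 1.002
```

```bash
python3 - <<'E'
from h import *
st()
m=eyes.camera_model('wrist');im=eyes.snapshot('wrist');save('w10',im)
save('s10',eyes.snapshot('scene'))
for a,b,z in [(0,44,54),(27,44,54),(-27,44,54),(27,-44,54),(-27,-44,54)]:
    p=jc+np.array([ms[1],-ms[0],0])*a/1e3+ms*b/1e3;p[2]=z/1e3;print(proj(m,p).round(0))
a=np.radians(50);zt=ms*np.cos(a)-UP*np.sin(a)
g=jc-ms*.022;g[2]=.031
go(g+.019*zt,fr(zt,ms))
E
```

```text
t 11.5 p [522.4 302.9  75.2] x [-0.099  0.765  0.637] z [-0.072  0.633 -0.771] q [-0.39  0.48  0.25  1.83 -0.97  1.06  0.55] F [-1.   0.8 -0.6] op 1.002
[319. 140.]
[361. 140.]
[276. 140.]
[371. 273.]
[269. 274.]
turn [0.9 0.4 0.1] shift [-0.3 -2.1 80.9]
```

View pics/w10.png

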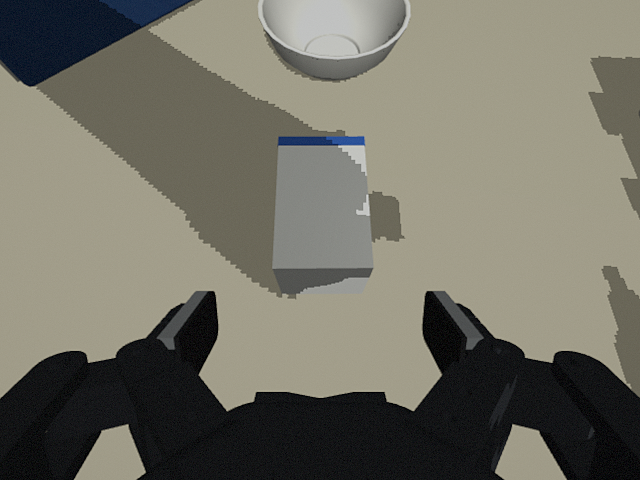

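View pics/s10.png

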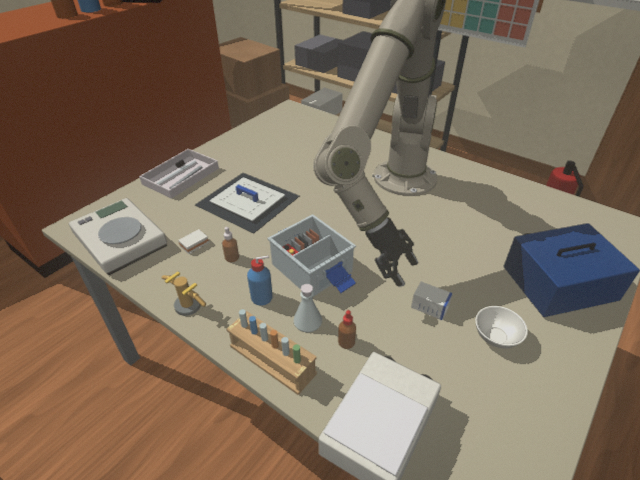

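Request:
servo_tool:
  rows:
    - [0.5,0,0,1,0,20,0]
    - [1,0,0,1,0,40,0]
    - [1,0,0,1,0,58,0]
    - [1,0,0,1,0,72,0]
    - [1,0,0,1,0,80,0]
    - [1,0,0,1,0,82,0]
    - [1,0,0,1,0,82,0]

```text
t: 12.18
position: [0.5186, 0.3574, 0.0171]
ee_rot: [-1.679, -1.926, -0.606]
wrist_force: [0.5, -0.7, -0.1]
opening: 1.0
```

```bash
python3 - <<'E'
from h import *
st()
save('w11',eyes.snapshot('wrist'))
a=np.radians(50);zt=ms*np.cos(a)-UP*np.sin(a)
g=jc-ms*.022;g[2]=.031
go(g+.019*zt,fr(zt,ms))
E
```

```text
t 12.18 p [518.6 357.4  17.1] x [-0.105  0.763  0.638] z [-0.086  0.632 -0.77 ] q [-0.44  0.59  0.19  1.82 -1.05  0.95  0.59] F [ 0.5 -0.7 -0.1] op 1.0
turn [-0.   0.4  0.2] shift [-1.6 -2.8 -0.1]
```

View pics/w11.png

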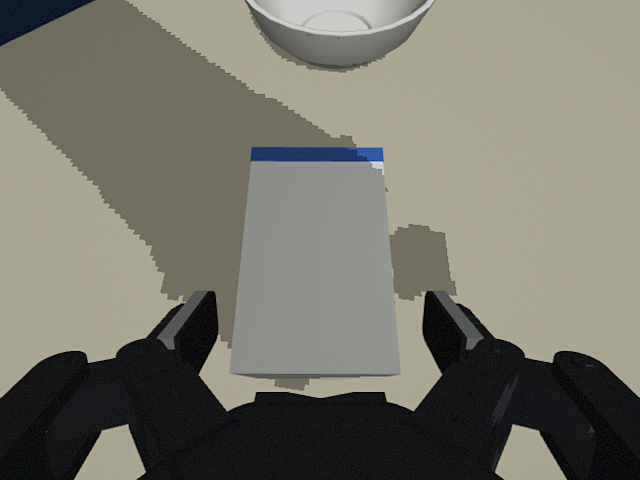

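Request:
servo_tool:
  rows:
    - [0,0,0,0,-1.3,0,0]
    - [0,0,0,0,-1.3,0,0.2]
    - [0,0,0,0,-1.3,0,0.5]
    - [0,0,0,0,-1.3,0,0.7]
    - [0,0,0,0,-1.3,0,0.8]
    - [0,0,0,0,-1.3,0,0.8]
    - [0,0,0,0,-1.3,0,0.8]

```text
t: 12.82
position: [0.5186, 0.3561, 0.018]
ee_rot: [-1.681, -1.925, -0.608]
wrist_force: [-1.3, -3.3, 5.3]
opening: 0.622
```

```bash
python3 - <<'E'
from h import *
st()
save('w12',eyes.snapshot('wrist'))
E
```

```text
t 12.82 p [518.6 356.1  18. ] x [-0.105  0.763  0.638] z [-0.083  0.632 -0.77 ] q [-0.44  0.58  0.19  1.82 -1.05  0.95  0.59] F [-1.3 -3.3  5.3] op 0.622
```

View pics/w12.png

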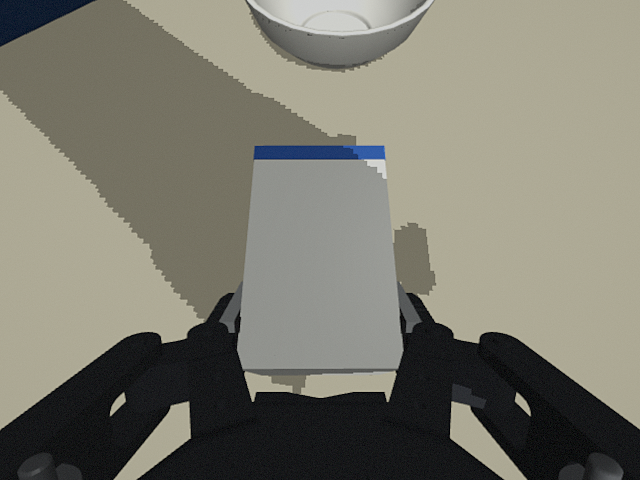

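Request:
servo_tool:
  rows:
    - [0,0,0,6,0,-8,0.8]
    - [0,0,0,16,0,-19,0.8]
    - [0,0,0,32,0,-38,0.8]
    - [0,0,0,48,0,-58,0.8]
    - [0,0,0,64,0,-77,0.8]
    - [0,0,0,80,0,-96,0.8]
    - [0,0,0,86,0,-104,0.8]
    - [0,0,0,86,0,-104,0.8]

```text
t: 13.53
position: [0.5195, 0.3563, 0.1561]
ee_rot: [-1.68, -1.927, -0.614]
wrist_force: [0.0, -0.7, -1.3]
opening: 0.624
```

```bash
python3 - <<'E'
from h import *
st()
save('w13',eyes.snapshot('wrist'))
for a in (5,-10,-25,-40):
    b=np.radians(90-(-a)) if 0 else None
    t=np.radians(a);zt=-UP*np.cos(t)+ms*np.sin(t);xt=ms*np.cos(t)+UP*np.sin(t)
    g=np.array([.513,.31,.17]);print(a,end=' ');go(g+.019*zt,fr(zt,xt))
t=np.radians(-50);zt=-UP*np.cos(t)+ms*np.sin(t);xt=ms*np.cos(t)+UP*np.sin(t)
go(g+.019*zt,fr(zt,xt))
E
```

```text
t 13.53 p [519.5 356.3 156.1] x [-0.108  0.762  0.639] z [-0.08   0.634 -0.77 ] q [-0.49  0.39  0.25  1.75 -0.9   1.11  0.34] F [ 0.  -0.7 -1.3] op 0.624
5 turn [  0.2 -34.6   0.2] shift [-35.  -11.7 -25.5]
-10 turn [  0.2 -49.6   0.2] shift [-38.6 -11.7 -28.9]
-25 turn [  0.3 -64.6   0.1] shift [-41.3 -11.7 -33. ]
-40 turn [  0.3 -79.6   0.1] shift [-42.9 -11.7 -37.8]
turn [  0.3 -89.6   0.1] shift [-43.2 -11.7 -41.1]
```

View pics/w13.png

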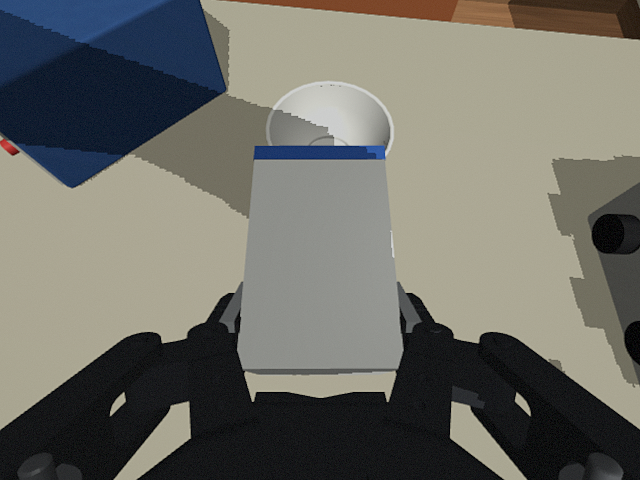

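Request:
servo_tool:
  rows:
    - [0,-5,0,-8,-2,-6,0.8]
    - [0,-11,0,-15,-4,-10,0.8]
    - [0,-17,0,-21,-6,-15,0.8]
    - [0,-23,0,-26,-8,-19,0.8]
    - [0,-29,0,-31,-10,-23,0.8]
    - [0,-35,0,-35,-12,-26,0.8]
    - [0,-41,0,-37,-12,-28,0.8]
    - [0,-47,0,-38,-12,-29,0.8]

```text
t: 14.25
position: [0.5128, 0.3061, 0.1506]
ee_rot: [1.998, 2.285, -0.131]
wrist_force: [0.4, 0.1, -2.3]
opening: 0.625
```

```bash
python3 - <<'E'
from h import *
st()
for a in (-25,-40,-50):
    t=np.radians(a);zt=-UP*np.cos(t)+ms*np.sin(t);xt=ms*np.cos(t)+UP*np.sin(t)
    g=np.array([.513,.31,.17]);print(a,end=' ');go(g+.019*zt,fr(zt,xt))
E
```

```text
t 14.25 p [512.8 306.1 150.6] x [-0.132  0.982 -0.135] z [ 0.022 -0.133 -0.991] q [-0.97  0.43  0.41  1.53 -0.05  1.27 -0.44] F [ 0.4  0.1 -2.3] op 0.625
-25 turn [  0.2 -17.3   0. ] shift [-4.5  0.8 -1.6]
-40 turn [  0.2 -32.3  -0. ] shift [-9.   0.8 -3.6]
-50 turn [  0.2 -42.3  -0. ] shift [-11.6   0.8  -5.6]
```

Request:
servo_tool:
  rows:
    - [0,-6,0,-2,0,-1,0.8]
    - [0,-12,0,-3,1,-1,0.8]
    - [0,-18,0,-5,1,-2,0.8]
    - [0,-24,0,-7,1,-3,0.8]
    - [0,-30,0,-9,1,-4,0.8]
    - [0,-36,0,-10,1,-5,0.8]
    - [0,-42.3,0,-11.6,1,-5.6,0.8]
    - [0,-42.3,0,-11.6,1,-5.6,0.8]

```text
t: 14.92
position: [0.5112, 0.2977, 0.1496]
ee_rot: [1.553, 1.796, -0.746]
wrist_force: [-2.3, 0.4, -4.8]
opening: 0.621
```

```bash
python3 - <<'E'
from h import *
st()
save('w14',eyes.snapshot('wrist'))
save('s14',crop(eyes.snapshot('scene'),240,140,320,240,2))
t=np.radians(-50);zt=-UP*np.cos(t)+ms*np.sin(t);xt=ms*np.cos(t)+UP*np.sin(t)
g=np.array([.513,.31,.080]);go(g+.019*zt,fr(zt,xt))
E
```

```text
t 14.92 p [511.2 297.7 149.6] x [-0.096  0.626 -0.774] z [ 0.103 -0.767 -0.633] q [-1.21  0.84  0.5   1.23  0.32  1.7  -0.66] F [-2.3  0.4 -4.8] op 0.621
turn [0.1 0.1 0.2] shift [66.3  0.9 55.7]
```

View pics/w14.png

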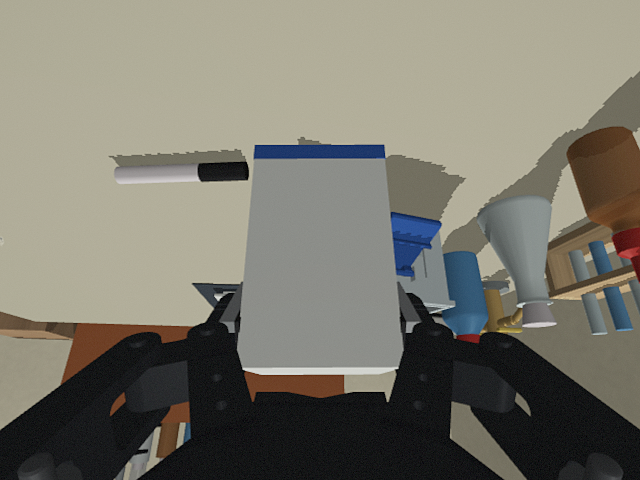

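View pics/s14.png

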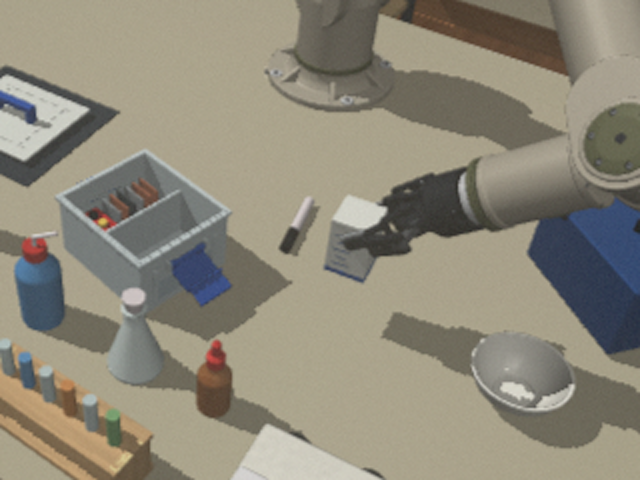

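```bash
python3 - <<'E'
from h import *
m=eyes.camera_model('top')
for z in (.1,.14): print(z,[pt(m,u,v,z)[:2].round(3).tolist() for u,v in [(85,322),(152,375),(60,460),(5,405)]])
ms_=eyes.camera_model('scene')
for u,v in [(85,322)]: 
    for z in (.1,.12,.14,.16): print(z,proj(ms_,pt(m,u,v,z)).round(0), proj(ms_,pt(m,152,375,z)).round(0))
# wrist joint center candidate pixel in scene s14 (617,138) -> (548.5,209); wrist on line g - d*zt
s=bot.get_state();R0=R.from_rotvec(s['ee_rot']).as_matrix();
for d in (.15,.2,.25,.3,.35): p=s['position']-d*R0[:,2];print(d,p.round(3),proj(ms_,p).round(0))
E
```

```text
0.1 [[0.374, 0.606], [0.257, 0.446], [0.072, 0.642], [0.189, 0.774]]
0.14 [[0.376, 0.589], [0.262, 0.435], [0.083, 0.624], [0.197, 0.751]]
0.1 [548. 290.] [503. 240.]
0.12 [547. 283.] [503. 234.]
0.14 [546. 276.] [502. 229.]
0.16 [545. 269.] [502. 223.]
0.15 [0.499 0.41  0.251] [466. 240.]
0.2 [0.493 0.448 0.283] [486. 235.]
0.25 [0.488 0.486 0.315] [508. 229.]
0.3 [0.483 0.524 0.347] [531. 223.]
0.35 [0.478 0.562 0.379] [556. 216.]
```

Request:
servo_tool:
  rows:
    - [0,0,0,8,0,6,0.8]
    - [0,0,0,20,0,16,0.8]
    - [0,0,0,34,0,28,0.8]
    - [0,0,0,46,0,38,0.8]
    - [0,0,0,56,0,46,0.8]
    - [0,0,0,62,0,51,0.8]
    - [0,0,0,65,0,53,0.8]
    - [0,0,0,65,0,53,0.8]

```text
t: 15.68
position: [0.5136, 0.2965, 0.0695]
ee_rot: [1.565, 1.795, -0.735]
wrist_force: [-0.3, 0.1, -1.9]
opening: 0.627
```

```bash
python3 - <<'E'
from h import *
st()
im=eyes.snapshot('scene');save('s15',crop(im,360,210,130,100,6))
save('w15',eyes.snapshot('wrist'))
E
```

```text
t 15.68 p [513.6 296.5  69.5] x [-0.088  0.634 -0.768] z [ 0.103 -0.761 -0.64 ] q [-1.19  0.93  0.48  1.27  0.29  1.59 -0.72] F [-0.3  0.1 -1.9] op 0.627
```

View pics/s15.png

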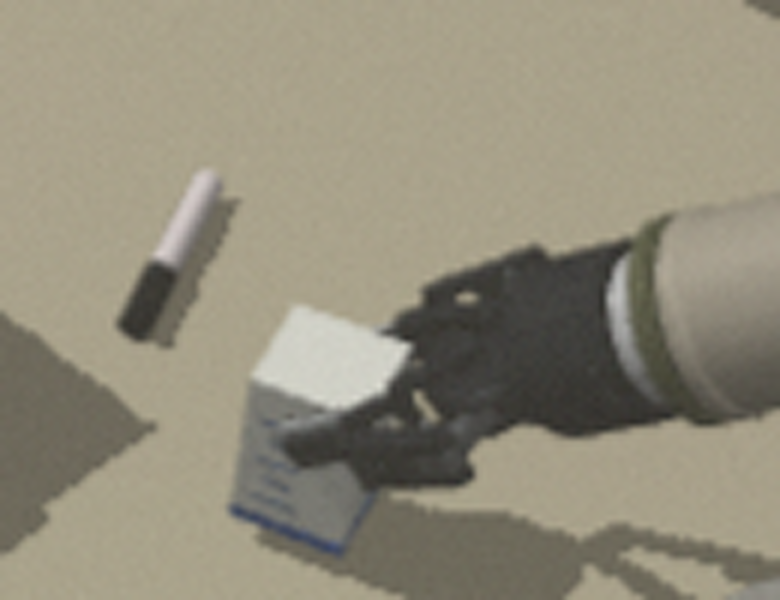

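View pics/w15.png

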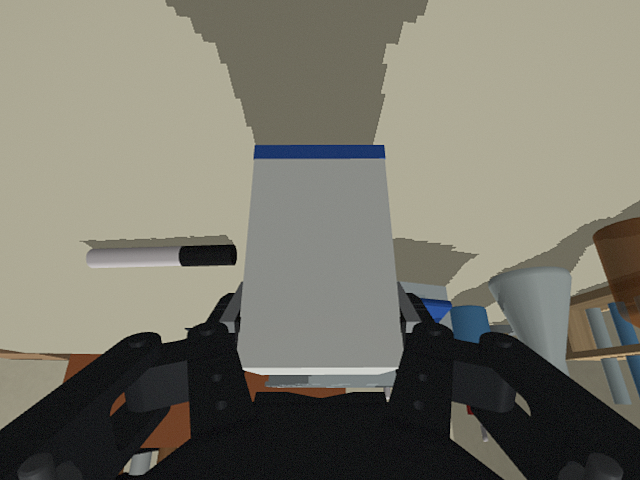

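Request:
servo_tool:
  rows:
    - [0,0,0,3.1,0,2.6,0.8]
    - [0,0,0,6.2,0,5.1,0.8]
    - [0,0,0,7.7,0,6.4,0.8]
    - [0,0,0,9.2,0,7.7,0.8]
    - [0,0,0,10,0,8.3,0.8]

```text
t: 16.2
position: [0.5141, 0.2969, 0.0576]
ee_rot: [1.566, 1.795, -0.733]
wrist_force: [-0.5, -0.1, -1.0]
opening: 0.626
```

```bash
python3 - <<'E'
from h import *
st()
E
```

```text
t 16.2 p [514.1 296.9  57.6] x [-0.087  0.635 -0.767] z [ 0.104 -0.76  -0.641] q [-1.19  0.94  0.47  1.27  0.28  1.57 -0.73] F [-0.5 -0.1 -1. ] op 0.626
```

Request:
servo_tool:
  rows:
    - [0,0,0,0.8,0,0.6,0.8]
    - [0,0,0,1.5,0,1.3,0.8]
    - [0,0,0,2.3,0,1.9,0.8]

```text
t: 16.45
position: [0.5141, 0.2971, 0.0562]
ee_rot: [1.566, 1.794, -0.733]
wrist_force: [-6.3, 2.6, 13.8]
opening: 0.624
```

```bash
python3 - <<'E'
from h import *
st()
save('w16',eyes.snapshot('wrist'))
E
```

```text
t 16.45 p [514.1 297.1  56.2] x [-0.086  0.635 -0.768] z [ 0.104 -0.761 -0.64 ] q [-1.19  0.95  0.47  1.27  0.28  1.57 -0.73] F [-6.3  2.6 13.8] op 0.624
```

View pics/w16.png

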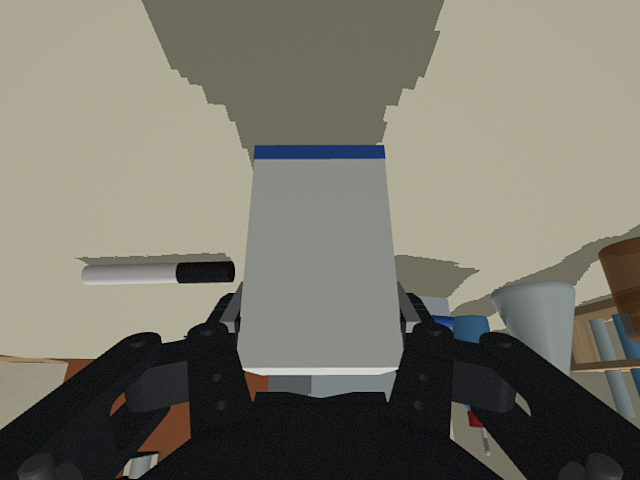

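Request:
servo_tool:
  rows:
    - [0,0,0,-0.8,0,-0.6,0.8]
    - [0,0,0,-0.8,0,-0.6,0.35]
    - [0,0,0,-0.8,0,-0.6,0.3]
    - [0,0,0,-0.8,0,-0.6,0.2]
    - [0,0,0,-0.8,0,-0.6,0]
    - [0,0,0,-0.8,0,-0.6,0]

```text
t: 17.0
position: [0.5141, 0.2969, 0.0572]
ee_rot: [1.566, 1.793, -0.733]
wrist_force: [0.2, 0.3, 0.5]
opening: 0.998
```

```bash
python3 - <<'E'
from h import *
st()
save('w17',eyes.snapshot('wrist'))
E
```

```text
t 17.0 p [514.1 296.9  57.2] x [-0.086  0.634 -0.768] z [ 0.104 -0.761 -0.64 ] q [-1.19  0.94  0.47  1.27  0.28  1.57 -0.73] F [0.2 0.3 0.5] op 0.998
```

View pics/w17.png

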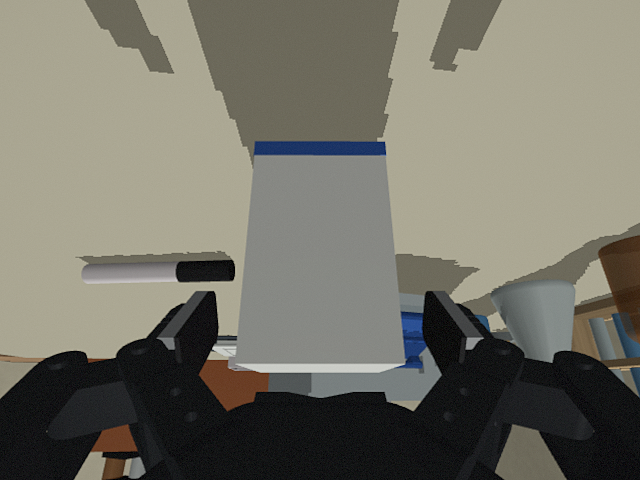

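Request:
servo_tool:
  rows:
    - [0,0,0,0,0,-15,0]
    - [0,0,0,0,0,-35,0]
    - [0,0,0,0,0,-60,0]
    - [0,0,0,0,0,-90,0]
    - [0,0,0,0,0,-115,0]
    - [0,0,0,-20,0,-140,0]
    - [0,3,0,-50,0,-150,0]

```text
t: 17.63
position: [0.4994, 0.3842, 0.1868]
ee_rot: [1.586, 1.839, -0.705]
wrist_force: [-0.4, 1.7, -1.8]
opening: 1.004
```

```bash
python3 - <<'E'
from h import *
st()
save('w18',eyes.snapshot('wrist'))
save('s18',crop(eyes.snapshot('scene'),340,210,160,120,5))
# jar axis: grasp frame estimate
g=np.array([.5141,.2971,.0562])-.019*np.array([.104,-.761,-.64]);print('g',g)
go(np.array([.513,.31,.22]),fr(DOWN,ms))
E
```

```text
t 17.63 p [499.4 384.2 186.8] x [-0.102  0.669 -0.736] z [ 0.1   -0.729 -0.677] q [-1.21  0.91  0.47  0.97  0.27  1.86 -0.64] F [-0.4  1.7 -1.8] op 1.004
g [0.512124 0.311559 0.06836 ]
turn [ 0.6 46.8 -0.2] shift [-63.   -1.8  35.8]
```

View pics/w18.png

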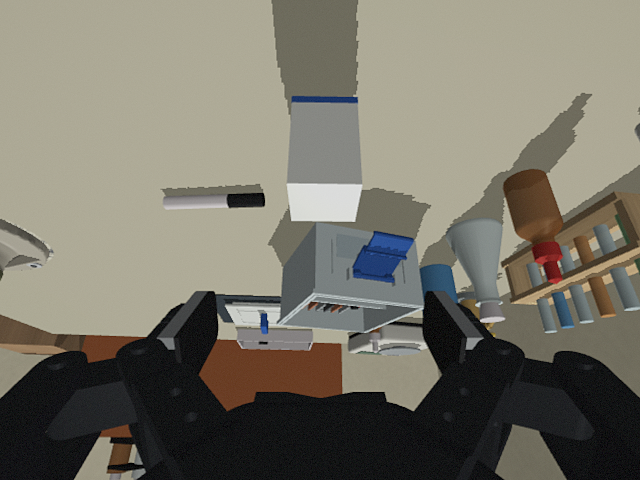

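View pics/s18.png

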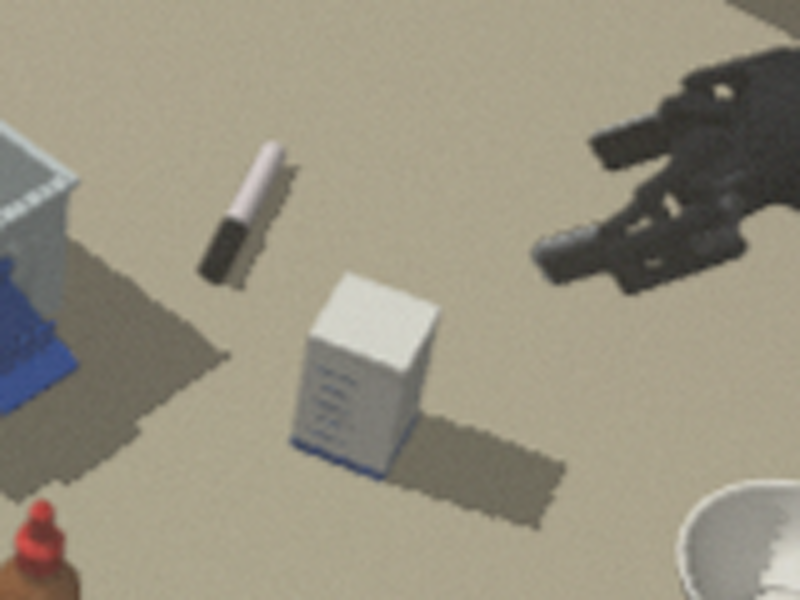

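Request:
servo_tool:
  rows:
    - [0,7,0,-10,0,5,0]
    - [0,14,0,-20,0,11,0]
    - [0,21,0,-30,0,17,0]
    - [0,28,0,-40,0,23,0]
    - [0,35,0,-50,0,29,0]
    - [0,42,0,-60,-1,34,0]
    - [0.6,46.8,0,-63,-2,36,0]
    - [0.6,46.8,0,-63,-2,36,0]

```text
t: 18.4
position: [0.5162, 0.3026, 0.2227]
ee_rot: [-2.087, -2.348, -0.01]
wrist_force: [0.9, 0.1, 0.2]
opening: 1.0
```

```bash
python3 - <<'E'
from h import *
st()
m=eyes.camera_model('wrist');im=eyes.snapshot('wrist')
save('w19',im)
ms_=eyes.camera_model('scene')
W=np.array([pt(ms_,(x+.5)/5-.5+340,(y+.5)/5-.5+210,.088)[:2] for x,y in [(348,273),(440,310),(404,373),(308,332)]])
print(W.round(4),W.mean(0)); d=np.diff(np.r_[W,W[:1]],axis=0);print(np.linalg.norm(d,axis=1).round(4),np.degrees(np.arctan2(d[:,1],d[:,0])).round(1))
E
```

```text
t 18.4 p [516.2 302.6 222.7] x [-0.117  0.993  0.005] z [ 0.004  0.005 -1.   ] q [-0.9   0.34  0.41  1.48 -0.14  1.34 -0.36] F [0.9 0.1 0.2] op 1.0
[[0.4902 0.2784]
 [0.4857 0.3311]
 [0.5382 0.3376]
 [0.5422 0.2834]] [0.51406824 0.30761873]
[0.0529 0.0529 0.0544 0.0522] [  94.9    7.1  -85.8 -174.5]
```

View pics/w19.png

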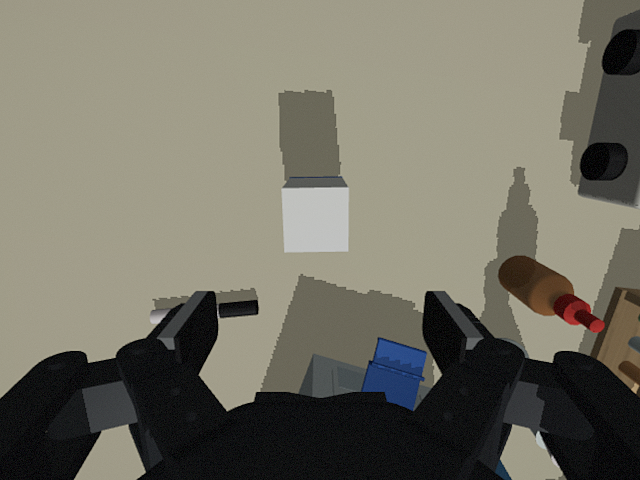

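```bash
python3 - <<'E'
from h import *
m=eyes.camera_model('wrist')
W=np.array([pt(m,u,v,.088)[:2] for u,v in [(282,188),(348,187),(349,251),(284,252)]]);print(W.round(4),W.mean(0).round(4))
d=np.diff(np.r_[W,W[:1]],axis=0);print(np.linalg.norm(d,axis=1).round(4),np.degrees(np.arctan2(d[:,1],d[:,0])).round(1))
# grasp: TCP z such that grasp pt ~16mm below top
go(np.array([.5135,.307,.054]),fr(DOWN,ms))
E
```

```text
[[0.482  0.333 ]
 [0.5342 0.3401]
 [0.5427 0.287 ]
 [0.4885 0.2796]] [0.5119 0.3099]
[0.0528 0.0538 0.0547 0.0538] [   7.8  -80.9 -172.2   97. ]
turn [ 0.2 -0.1 -0.7] shift [  1.8  -1.7 167.7]
```

Request:
servo_tool:
  rows:
    - [0,0,-0.7,3,-2,25,0]
    - [0,0,-0.7,3,-2,60,0]
    - [0,0,-0.7,3,-2,100,0]
    - [0,0,-0.7,3,-2,105,0]
    - [0,0,-0.7,3,-2,110,0]

```text
t: 18.87
position: [0.511, 0.3083, 0.1097]
ee_rot: [2.066, 2.366, -0.004]
wrist_force: [0.7, -0.3, 1.3]
opening: 0.999
```

```bash
python3 - <<'E'
from h import *
st()
save('w20',eyes.snapshot('wrist'))
go(np.array([.513,.308,.052]),fr(DOWN,ms))
E
```

```text
t 18.87 p [511.  308.3 109.7] x [-0.135  0.991 -0.002] z [-0.001 -0.002 -1.   ] q [-0.89  0.43  0.38  1.63 -0.17  1.12 -0.33] F [ 0.7 -0.3  1.3] op 0.999
turn [0.1 0.  0.1] shift [-0.6  0.8 58.6]
```

View pics/w20.png

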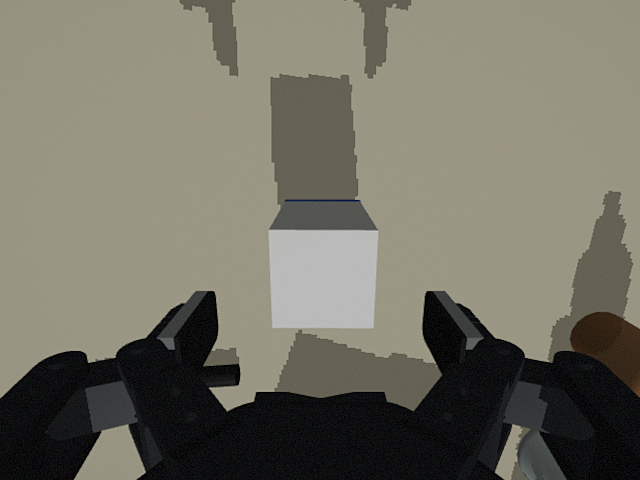

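Request:
servo_tool:
  rows:
    - [0,0,0,-0.5,1.5,20,0]
    - [0,0,0,-0.5,1.5,40,0]
    - [0,0,0,-0.5,1.5,53,0]
    - [0,0,0,-0.5,1.5,58,0]
    - [0,0,0,-0.5,1.5,58,0.2]
    - [0,0,0,-0.5,1.5,58,0.5]
    - [0,0,0,-0.5,1.5,58,0.8]
    - [0,0,0,-0.5,1.5,58,0.8]

```text
t: 19.58
position: [0.5144, 0.3088, 0.0544]
ee_rot: [2.065, 2.365, 0.004]
wrist_force: [-1.6, -0.4, 5.2]
opening: 0.622
```

Request:
servo_tool:
  rows:
    - [0,0,0,0,0,0,0.8]
    - [0,0,0,0,0,0,0.8]

```text
t: 19.75
position: [0.5149, 0.3091, 0.0553]
ee_rot: [2.065, 2.365, 0.006]
wrist_force: [-1.3, -0.4, -2.3]
opening: 0.626
```

```bash
python3 - <<'E'
from h import *
st()
save('w21',eyes.snapshot('wrist'))
E
```

```text
t 19.75 p [514.9 309.1  55.3] x [-0.135  0.991  0.001] z [ 0.004  0.002 -1.   ] q [-0.87  0.49  0.37  1.67 -0.2   1.01 -0.31] F [-1.3 -0.4 -2.3] op 0.626
```

View pics/w21.png

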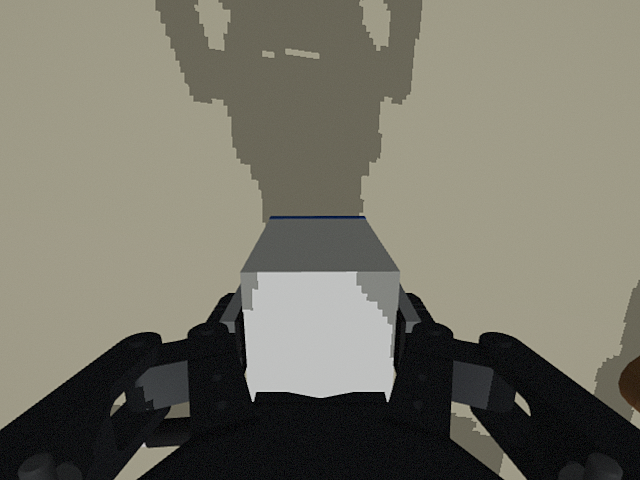

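Request:
servo_tool:
  rows:
    - [0,0,0,0,0,-8,0.8]
    - [0,0,0,0,0,-25,0.8]
    - [0,0,0,0,0,-55,0.8]
    - [0,0,0,0,0,-85,0.8]
    - [0,0,0,0,0,-115,0.8]
    - [0,0,0,0,0,-145,0.8]
    - [0,0,0,0,0,-165,0.8]
    - [0,0,0,0,0,-165,0.8]

```text
t: 20.47
position: [0.5163, 0.3096, 0.226]
ee_rot: [2.065, 2.363, 0.019]
wrist_force: [0.1, 0.2, -1.3]
opening: 0.625
```

```bash
python3 - <<'E'
from h import *
st()
print(box(0,.041,0)); go(box(0,.041,.225),fr(DOWN,BYd))
E
```

```text
t 20.47 p [516.3 309.6 226. ] x [-0.134  0.991  0.005] z [ 0.011  0.006 -1.   ] q [-0.9   0.34  0.4   1.47 -0.13  1.34 -0.35] F [ 0.1  0.2 -1.3] op 0.625
[0.59738238 0.05741296 0.        ]
turn [ 0.6 -0.4 19.7] shift [-260.8   46.6    0.3]
```

Request:
servo_tool:
  rows:
    - [0,0,2,-20,4,0,0.8]
    - [0,0,6,-55,10,0,0.8]
    - [0,0,10,-92,16,0,0.8]
    - [0,0,14,-129,23,0,0.8]
    - [0,0,17,-166,30,0,0.8]
    - [0,0,19,-203,36,0,0.8]
    - [0.6,0,19.7,-238,43,0,0.8]
    - [0.6,-0.4,19.7,-258,46.6,0,0.8]

```text
t: 21.13
position: [0.5973, 0.0536, 0.2249]
ee_rot: [2.448, 1.967, -0.004]
wrist_force: [-0.4, -1.2, -1.1]
opening: 0.622
```

Request:
servo_tool:
  rows:
    - [0,0,0,0,0,0,0.8]
    - [0,0,0,0,0,0,0.8]

```text
t: 21.3
position: [0.597, 0.0505, 0.2242]
ee_rot: [2.453, 1.961, -0.006]
wrist_force: [-0.2, -0.2, -1.7]
opening: 0.622
```

```bash
python3 - <<'E'
from h import *
st()
m=eyes.camera_model('wrist');save('w22',eyes.snapshot('wrist'))
save('s22',crop(eyes.snapshot('scene'),230,170,160,130,5))
for p in [box(.080,.09,.104),box(-.080,.09,.104),box(.076,.086,.104),box(-.076,.086,.104),box(.076,-.004,.086),box(-.076,-.004,.086)]: print(proj(m,p).round(0))
go(box(0,.041,.12),fr(DOWN,BYd))
E
```

```text
t 21.3 p [597.   50.5 224.2] x [ 0.22   0.975 -0.004] z [-0.002 -0.004 -1.   ] q [-0.57  0.37  0.58  1.48 -0.2   1.36 -0.21] F [-0.2 -0.2 -1.7] op 0.622
[425. 156.]
[210. 159.]
[419. 161.]
[215. 164.]
[407. 266.]
[232. 268.]
turn [-0.1  0.1 -0.4] shift [  2.8   0.3 104.3]
```

View pics/w22.png

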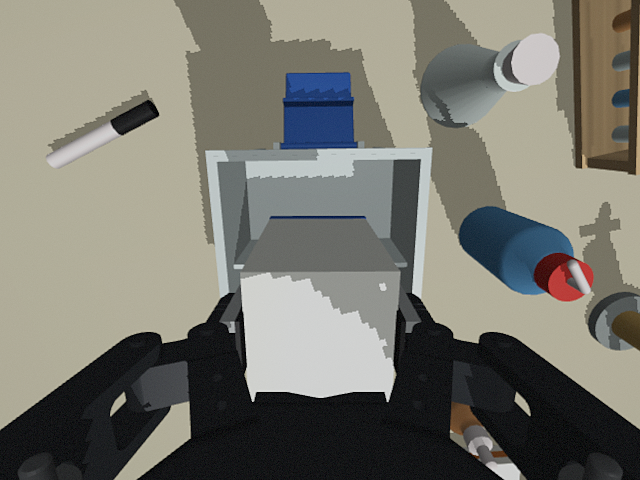

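View pics/s22.png

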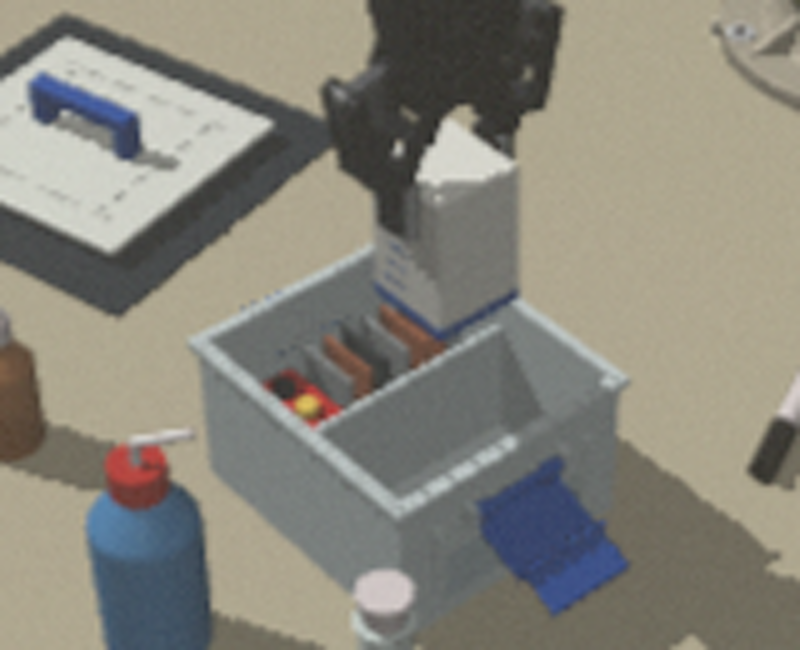

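Request:
servo_tool:
  rows:
    - [0,0,-0.4,3,0,15,0.8]
    - [0,0,-0.4,3,0,35,0.8]
    - [0,0,-0.4,3,0,55,0.8]
    - [0,0,-0.4,3,0,75,0.8]
    - [0,0,-0.4,3,0,92,0.8]
    - [0,0,-0.4,3,0,104,0.8]
    - [0,0,-0.4,3,0,104,0.8]

```text
t: 21.98
position: [0.595, 0.0598, 0.1173]
ee_rot: [-2.436, -1.979, 0.011]
wrist_force: [-0.5, 0.3, -1.9]
opening: 0.623
```

```bash
python3 - <<'E'
from h import *
st()
m=eyes.camera_model('wrist');save('w23',eyes.snapshot('wrist'))
save('s23',crop(eyes.snapshot('scene'),230,170,160,130,5))
go(box(0,.041,.059),fr(DOWN,BYd))
E
```

```text
t 21.98 p [595.   59.8 117.3] x [ 0.204  0.979 -0.003] z [-0.007 -0.002 -1.   ] q [-0.56  0.45  0.55  1.61 -0.25  1.16 -0.17] F [-0.5  0.3 -1.9] op 0.623
turn [-0.1  0.1  0.1] shift [-1.2  0.8 61.5]
```

View pics/w23.png

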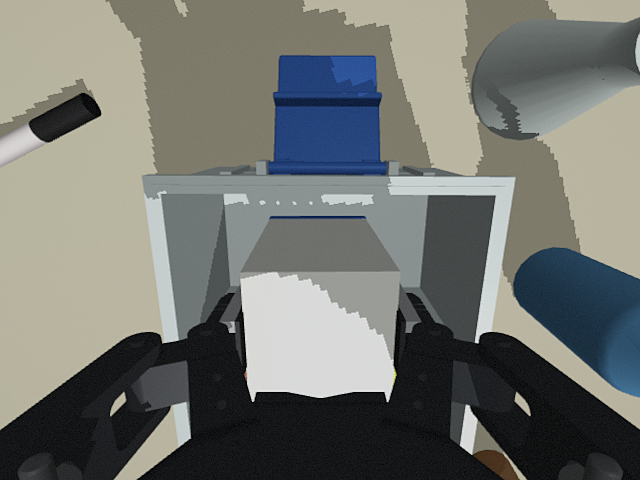

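View pics/s23.png

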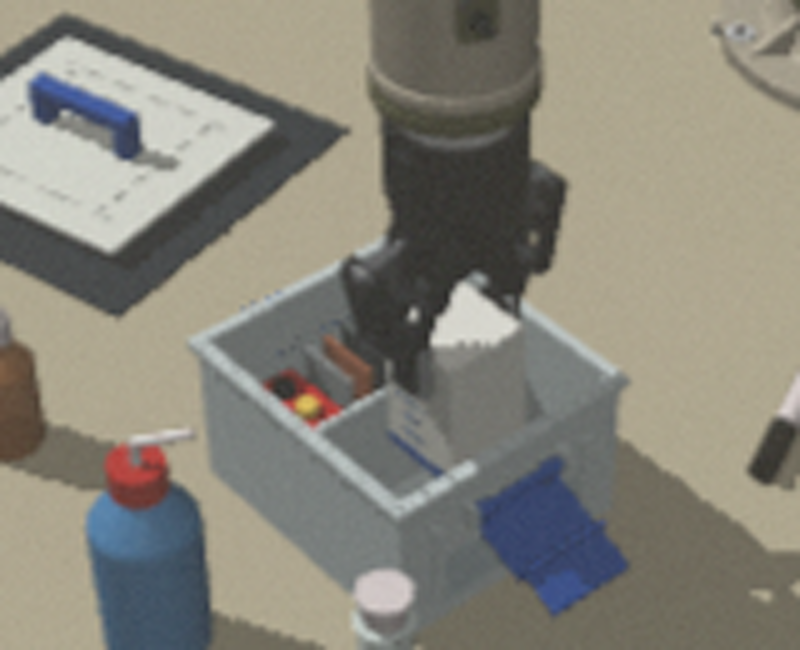

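Request:
servo_tool:
  rows:
    - [0,0,0,0,0.8,12,0.8]
    - [0,0,0,0,0.8,26,0.8]
    - [0,0,0,0,0.8,40,0.8]
    - [0,0,0,0,0.8,48,0.8]
    - [0,0,0,0,0.8,52,0.8]
    - [0,0,0,0,0.8,54,0.8]

```text
t: 22.58
position: [0.5977, 0.0587, 0.0662]
ee_rot: [-2.439, -1.979, 0.005]
wrist_force: [-0.8, -0.2, -2.3]
opening: 0.623
```

```bash
python3 - <<'E'
from h import *
st()
E
```

```text
t 22.58 p [597.7  58.7  66.2] x [ 0.206  0.979 -0.002] z [-0.003 -0.001 -1.   ] q [-0.55  0.51  0.53  1.66 -0.28  1.06 -0.14] F [-0.8 -0.2 -2.3] op 0.623
```

Request:
servo_tool:
  rows:
    - [0,0,0,0,0,1.5,0.8]
    - [0,0,0,0,0,3,0.8]
    - [0,0,0,0,0,4,0.8]
    - [0,0,0,0,0,5,0.8]

```text
t: 22.92
position: [0.598, 0.0587, 0.0616]
ee_rot: [-2.439, -1.98, 0.004]
wrist_force: [0.0, -0.3, -1.3]
opening: 0.626
```

```bash
python3 - <<'E'
from h import *
st()
E
```

```text
t 22.92 p [598.   58.7  61.6] x [ 0.206  0.979 -0.002] z [-0.002 -0.001 -1.   ] q [-0.54  0.51  0.52  1.66 -0.28  1.05 -0.14] F [ 0.  -0.3 -1.3] op 0.626
```

Request:
servo_tool:
  rows:
    - [0,0,0,0,0,1,0.8]
    - [0,0,0,0,0,2,0.8]
    - [0,0,0,0,0,2.5,0.8]

```text
t: 23.17
position: [0.5981, 0.0587, 0.0591]
ee_rot: [-2.439, -1.98, 0.003]
wrist_force: [-0.4, -0.7, -1.4]
opening: 0.62
```

```bash
python3 - <<'E'
from h import *
st()
E
```

```text
t 23.17 p [598.1  58.7  59.1] x [ 0.206  0.979 -0.002] z [-0.002 -0.001 -1.   ] q [-0.54  0.51  0.52  1.67 -0.29  1.04 -0.14] F [-0.4 -0.7 -1.4] op 0.62
```

Request:
servo_tool:
  rows:
    - [0,0,0,0,0,1,0.8]
    - [0,0,0,0,0,1.5,0.8]
    - [0,0,0,0,0,2,0.8]

```text
t: 23.42
position: [0.5981, 0.0587, 0.0585]
ee_rot: [-2.439, -1.979, 0.002]
wrist_force: [-6.9, 0.0, 15.8]
opening: 0.624
```

```bash
python3 - <<'E'
from h import *
st()
E
```

```text
t 23.42 p [598.1  58.7  58.5] x [ 0.206  0.979 -0.001] z [-0.002 -0.    -1.   ] q [-0.54  0.51  0.52  1.67 -0.29  1.04 -0.14] F [-6.9  0.  15.8] op 0.624
```

Request:
servo_tool:
  rows:
    - [0,0,0,0,0,-0.7,0.8]
    - [0,0,0,0,0,-0.7,0.35]
    - [0,0,0,0,0,-0.7,0.25]
    - [0,0,0,0,0,-0.7,0.15]
    - [0,0,0,0,0,-0.7,0.15]
    - [0,0,0,0,0,-0.7,0.15]

```text
t: 23.92
position: [0.5981, 0.0588, 0.0591]
ee_rot: [-2.439, -1.979, 0.002]
wrist_force: [0.2, 0.2, 0.6]
opening: 0.849
```

```bash
python3 - <<'E'
from h import *
st()
save('w24',eyes.snapshot('wrist'))
E
```

```text
t 23.92 p [598.1  58.8  59.1] x [ 0.206  0.979 -0.001] z [-0.002 -0.    -1.   ] q [-0.54  0.51  0.52  1.67 -0.29  1.04 -0.14] F [0.2 0.2 0.6] op 0.849
```

View pics/w24.png

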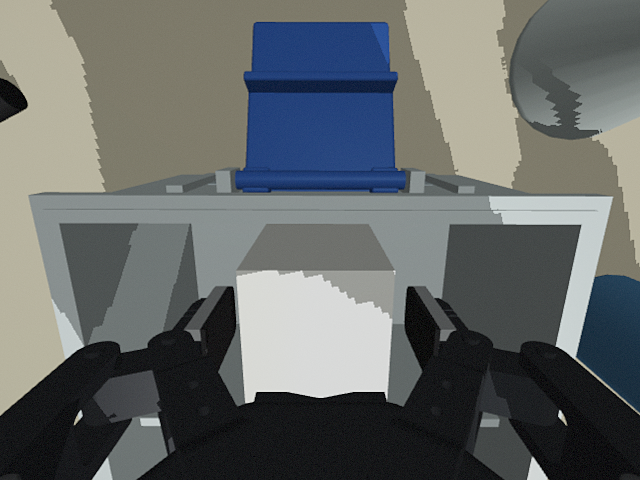

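Both pads are clear of the jar. I'll retract straight up slowly.

Request:
servo_tool:
  rows:
    - [0,0,0,0,0,-10,0.15]
    - [0,0,0,0,0,-25,0.15]
    - [0,0,0,0,0,-50,0.15]
    - [0,0,0,0,0,-80,0.15]
    - [0,0,0,0,0,-115,0.15]
    - [0,0,0,0,0,-150,0.15]
    - [0,0,0,0,0,-185,0.15]
    - [0,0,0,0,0,-200,0.15]

```text
t: 24.63
position: [0.5999, 0.0584, 0.2654]
ee_rot: [2.438, 1.977, 0.007]
wrist_force: [0.4, 0.3, -0.4]
opening: 0.851
```

Request:
servo_tool:
  rows:
    - [0,0,0,-40,-40,0,0.15]
    - [0,0,0,-80,-80,0,0.15]
    - [0,0,0,-110,-120,0,0.15]
    - [0,0,0,-140,-160,0,0.15]
    - [0,0,0,-150,-170,0,0.15]
    - [0,0,0,-150,-170,0,0.15]

```text
t: 25.13
position: [0.3991, -0.0564, 0.2647]
ee_rot: [2.442, 1.973, 0.009]
wrist_force: [0.6, 1.1, 1.6]
opening: 0.849
```

```bash
python3 - <<'E'
from h import *
st()
im=eyes.snapshot('top');save('t25',im);save('t25b',crop(im,280,140,130,150,4));save('t25m',crop(im,400,150,200,200,3))
im=eyes.snapshot('scene');save('s25',im);save('s25b',crop(im,230,180,160,130,5))
E
```

```text
t 25.13 p [399.1 -56.4 264.7] x [0.21  0.978 0.004] z [ 0.006  0.003 -1.   ] q [-0.62 -0.19  0.6   1.89  0.1   1.4  -0.25] F [0.6 1.1 1.6] op 0.849
```

View pics/t25.png

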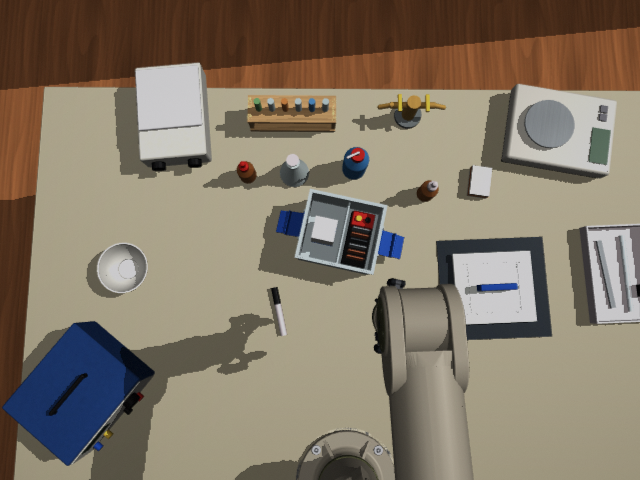

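View pics/s25b.png

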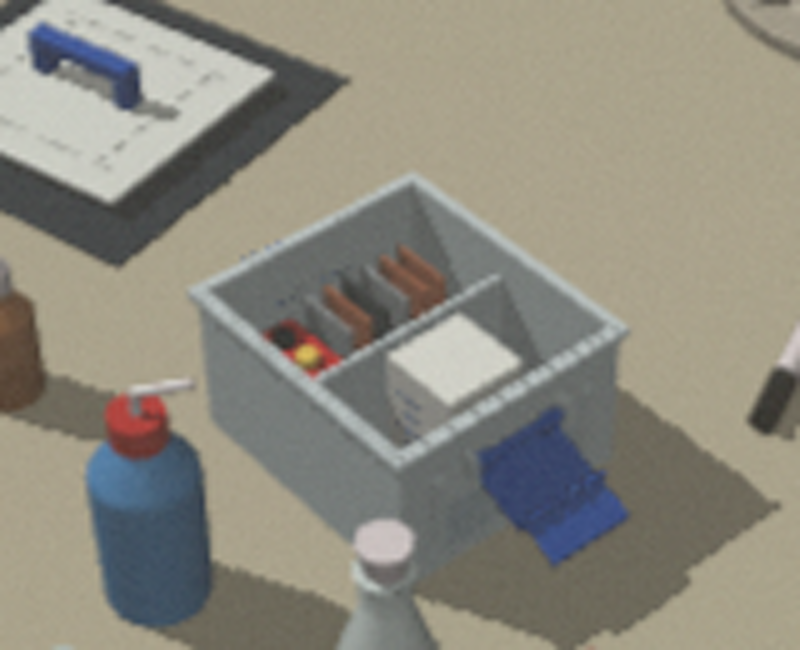

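View pics/t25m.png

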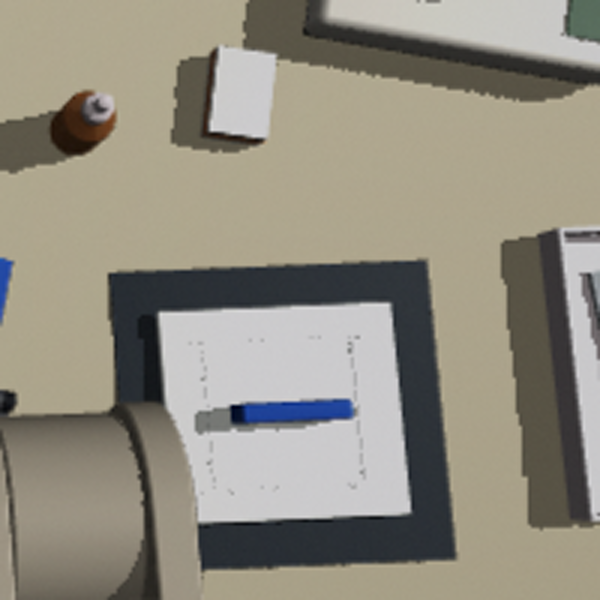

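View pics/t25b.png

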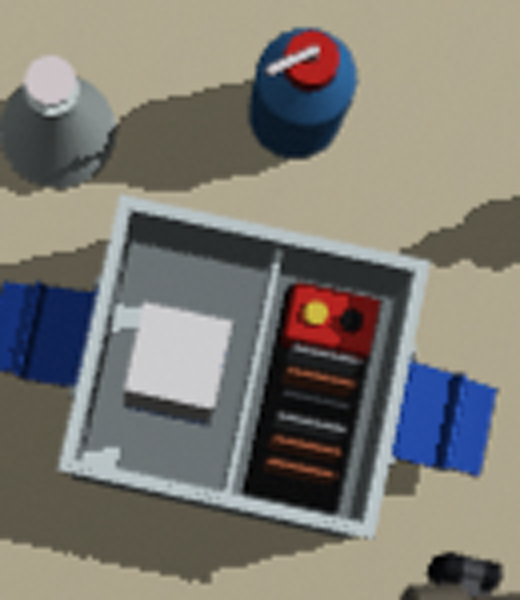

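```bash
python3 - <<'E'
from h import *
m=eyes.camera_model('top')
f=lambda c,k,x0,y0,z:pt(m,(c[0]+.5)/k-.5+x0,(c[1]+.5)/k-.5+y0,z)
a=f((158,312),3,400,150,.017);b=f((411,515),3,400,150,.017);print('lid centre',(a+b)/2,'diag',np.linalg.norm(a-b))
j=np.mean([f(c,4,280,140,.092) for c in [(143,303),(233,319),(216,408),(126,392)]],0);print('jar',j,'bay',box(0,.041,.092))
st()
E
```

```text
lid centre [ 0.4618658  -0.36680704  0.017     ] diag 0.2618505237271329
jar [0.59585287 0.05599887 0.092     ] bay [0.59738238 0.05741296 0.092     ]
t 25.23 p [400.5 -55.5 265.3] x [0.21  0.978 0.006] z [ 0.007  0.004 -1.   ] q [-0.62 -0.18  0.6   1.88  0.1   1.4  -0.25] F [0.7 0.7 0.7] op 0.853
```

Request:
servo_tool:
  rows:
    - [0,0,0,0,0,0,0.15]
    - [0,0,0,0,0,0,0.15]
    - [0,0,0,0,0,0,0.15]

```text
t: 25.48
position: [0.4011, -0.0552, 0.2656]
ee_rot: [2.442, 1.974, 0.013]
wrist_force: [-0.3, 0.4, -1.2]
opening: 0.85
```

```bash
python3 - <<'E'
from rig import job
print(job.hand_in())
E
```

```text
the job is handed in; nothing more can be done
None
```

The job is done and handed in at about 25.5 s of the 72 s allowed. Every final check passed and none disagreed; the hand-in itself gave no verdict.

**What I did, in order:**
1. I flipped both clips fully open with the closed fingertips.
2. I lifted the lid by its grip and laid it on the mat, grip up.
3. I gripped the jar near its closed end with the tool tilted. I turned it mouth down and stood it on the bench.
4. I regripped the jar from straight above and lowered it into the free bay. I let go when it touched the bay floor at about 16 N, then backed the arm away.

**What the last pictures and measurements showed:**
- **Clips:** both are hanging open.
- **Lid:** it lies flat and square to the mat, about 2 mm from the mat's centre.
- **Jar:** it stands upright on the bay floor, about 2 mm from the bay's centre.
- **Other items:** the ones I could see are in the same places as in the first pictures.
- **Robot:** it is clear of everything. The highest wrist force I read was about 17 N, taken at the end of each move, so a brief peak within a move would not have shown.

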